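# Get the pliers from under the lift-out trays

## Robot

A 6-joint arm with a two-finger parallel gripper is mounted at the origin on a cart in front of the work surface, level with it; the furniture and walls round the work are solid. World frame = base frame: x ahead of the robot, y to its left, z up, the work surface at z = 0. Lengths are in m, angles in rad, forces in N, time in s.
With the tool pointing down it reaches from about 0.35 to 0.875 m from the base axis. Payload 4.2 kg.
Tool frame: the origin (TCP) lies midway between the tips of the shut fingers; the grasp point (between the pads) lies 19 mm behind it (r.pinch_z is the distance from the TCP to the grasp point, in m); x points along the fingers, y is the direction in which the jaws open and shut, and the axes are right-handed (so a half turn about x gives the same grasp; the last joint's range is limited). The gripper opens to 87 mm and grips with 3 to 60 N. Pads are 19 mm wide; open, the fingers measure 117 mm over their backs; the gripper's body (75 mm by 190 mm) begins 51 mm behind the grasp point.
Start: joints at [1.571, 0.385, 0.008, 0, -1.194, -0.259], TCP at [0.16, 0.604, 0.186] pointing down, gripper open.
Joint ranges: [-3.14, 3.14], [-1.21, 2.06], [-1.07, 1.41], [-3.16, 2.05], [-2.99, -0.16], [-3.1, 3.1]. Speed limits (rad/s): [2.79, 2.79, 3.14, 3.14, 3.14, 3.14].

## Interface

Orientations are given as a rotation vector (axis times angle).
In Python, from plant import r gives the robot as it stands.
- The arm moves only by the tool apply_moves, never from a script. Its argument "steps" is a list of rows, each an object with "claw": the finger opening in mm, from 0 to 87; "travel": the shift along the world's x, y, z in mm, a list of three; "turn": the turn, a rotation vector about the world's x, y, z in rad, a list of three. In form: [{"claw": claw, "travel": [dx, dy, dz], "turn": [wx, wy, wz]}, ...]. A call has 1 to 10 rows; each row is the pose to reach, as a shift and turn from the pose commanded when the call began; what a row does not reach only later rows make up. A row lasts 1/8 s, in which the tool goes at most 62.5 mm and 10.7 degrees, less where a joint would pass 70% of its speed; a pose out of reach is approached as far as the arm can. A call with a gripper value outside its range is refused whole. The fingers move at their own pace and stop on an object; "force" is the grip in N (left out, the last holds). Time passes only in rows, so rows that repeat a pose let the fingers close. It gives the time, the measured TCP pose, the force and the opening at its end, in the units of the state.
- r.sense(): the state, without advancing time (a new reading comes with each control period).
- r.camera(name): name is "side" or "top" or "wrist"; returns (picture, depth): 384x512x3 uint8, red, green, blue; 384x512 float32, m along the optical axis (not along the pixel's ray), 0 where there is no reading.
- r.camera_model(name): a dict with "intrinsics" (3x3 intrinsics, pixels), "dist" ([k1, k2, p1, p2, k3] as OpenCV has them; the pictures are not rectified), "rvec" (rotation vector, rad) and "tvec" (3), from world to camera coordinates, as OpenCV has them; the wrist camera has in their place "mount" (4x4, takes a point from camera to tool coordinates, whose origin is the TCP and whose axes are the tool frame's). Camera axes: x right, y down, z forward; pixel columns grow to the right and rows downward; lengths in m; the calibration is good to about 2 mm. A picture is of the moment at which its call begins: read the wrist's pose just before it. camera_model takes no time and is no camera call.
- r.close_job(): hands the job in, once; it reports no verdict.
Trained networks look in the newest picture that a camera, given by its name, has taken for a name from the list of things; names that differ only in an ending like _2 or _b are one class to them, and where a whole thing is asked for, a point or a joint stands for the part that bears it (a point fixed in the world has none). Each returns a list of dicts, best first, with "score" (0 to 1); they miss things now and then, are a little off and sometimes report something else, mostly with a low value. They report only what shows in the picture. A call takes as long as a camera call.
- r.search_frame(camera, target): "bbox" ([centre column, centre row, width, height] in pixels, round what is visible of it).
- r.outline_of(camera, target): "pixels" (384x512 bool, what is visible of it) and "bbox" ([centre column, centre row, width, height] in pixels, round what is visible of it).
- r.mark_of(camera, target): "centre" ([column, row] in pixels: a listed point, or the origin of a listed thing).
The state is a dict: "time": time; "joints": joint angles; "dq": joint speeds; "joint_torque": joint torques, N m; "tcp_pos": TCP position; "tcp_rot": TCP orientation; "ft_force": force on the tool from outside, world axes, zero at the start; "wrist_torque": the same for the moment, N m; "gripper_width": finger opening in m.
Only numpy, scipy, OpenCV 4.12 (cv2) and the standard library are available. Lean on these libraries where they do the work, as an engineer would, in place of code of your own. Each camera call takes 0.05 s, during which the arm holds its last target. There are 200 camera calls.

## Task

The red-handled pliers lie at the bottom of the grey tool case, trapped under two lift-out trays of fasteners: lift out first the short upper tray, then the longer lower one, and set them level, next to each other, on the black rubber mat, then lay the red pliers flat in the steel tool tray beside the blue ones. After that put the lower tray and then the upper tray back in the case, each fully down on its own runners at the end where it stood. Keep the trays level so that nothing spills, and do not shift the blue pliers.

Things in the scene. Friction and masses are not known exactly. Their poses are not given: they have to be found in the camera images.
- toolbox: grey tool case, black rim, fixed, 260 (x) x 176 (y) x 56 mm. Origin: centre of underside; trays stand at its -x end, near the robot. Inside 250 long, floor at z 4 mm, stepped long walls: 118 wide to the lower runners (z 23), 142 to the upper runners (z 47), 166 to the rim. Tray homes (underside centre, mm): lower (-43,0,23), upper (-69,0,47), x axes along the case's x, ends 6 mm from the -x wall.
- upper_tray_grip (a point): upper tray: white, ORANGE grip bar, 100 (x) x 158 (y) mm, walls 22 mm high, 0.25 kg, fasteners fixed in it, low bins along both sides. Grip bar: upright, 12 mm thick, along the tray's whole x length at y = 0, top 28 mm above the underside; tray floor 3 mm thick, 38 mm free for fingers on either side. Point: in the bar, tray centre, 12 mm above the underside; axes as the tray's.
- lower_tray_grip (a point): lower tray: white, GREEN grip bar, 152 (x) x 134 (y) mm, walls 22 mm high, 0.25 kg, fasteners fixed in it; at first two thirds under the upper tray, 2 mm below it. Grip bar: upright, 12 mm thick, along the tray's whole x length at y = 0, top 22 mm above the underside; floor 3 mm thick, 26 mm free on either side. Point: in the bar, tray centre, 12 mm above the underside; axes as the tray's.
- red_pliers_mid (a point): combination pliers with RED handles, 181 long (y), 48 wide over the handles (x), 15 mm thick, 0.24 kg, flat on the case's floor along its length, handles (+y) at its open +x end, jaws trapped under the trays. Point: middle of their length, 7.5 mm above the underside. Best grasped across both handles, 20 to 45 mm from this point towards +y.
- blue_pliers_mid (a point): long-nose pliers with BLUE handles, 191 long (y), 48 wide (x), 15 mm thick, loose, lying flat along the steel tool tray in its -y half. Not to be moved. Point: middle of their length, 7.5 mm above the underside.
- side_mat: black rubber mat, fixed, 330 (x) x 170 (y) x 3 mm: the side area for the two trays, one behind the other along its x (252 mm of tray in all; a small overhang does no harm). Origin: centre of its underside.
- tool_tray: shallow steel tool tray with a grey liner, fixed, outside 238 (x) x 184 (y) mm, walls 12 mm high and 3 mm thick, floor 3 mm above the origin. Origin: centre of its underside. The blue pliers lie in its -y half, 52 mm off the middle line; the +y half is free for the red ones, laid along x.

How it is judged:
By the outcome, as a careful person would: the job done as asked, in the order asked, and still so for the second after the job is handed in, with the robot touching nothing.
It also fails if it takes over 134 s, if anything falls off the work surface, if the arm or the gripper's body presses on something with over 40 N, if the wrist force passes 120 N, or if a joint passes its speed limit or range.

## Working session

There is one attempt and no reset: what is moved stays moved. The work goes in short steps, Python scripts to look and compute and a tool call to move; the robot and the scene stay as the last step left them, time stands still between calls to the robot, and variables do not carry over. Pictures are saved under pics/ and viewed, about 12 in all and at most 16, crops included, and the job is handed in when it is done.

Besides the shell and the picture viewer there is one more tool, called after "Call:" by a JSON object that holds its "name" and its "arguments". apply_moves: Moves the arm, as the interface text tells. Its arguments: {"type":"object","properties":{"steps":{"type":"array","items":{"type":"object","properties":{"claw":{"type":"number"},"travel":{"type":"array","items":{"type":"number"}},"turn":{"type":"array","items":{"type":"number"}}}}},"force":{"type":"number"}},"required":["steps"]}

```bash
mkdir -p pics; ls
cat > h.py <<'E'
import numpy as np, cv2
from scipy.spatial.transform import Rotation as R
from plant import r
def extr(name,s=None):
    m=r.camera_model(name)
    if name=='wrist':
        T=np.eye(4);T[:3,:3]=R.from_rotvec(s['tcp_rot']).as_matrix();T[:3,3]=s['tcp_pos']
        return m,T@np.array(m['mount'])
    E=np.eye(4);E[:3,:3]=cv2.Rodrigues(np.array(m['rvec'],float))[0];E[:3,3]=np.ravel(m['tvec'])
    return m,np.linalg.inv(E)
def cam(name):
    s=r.sense();p,d=r.camera(name);m,T=extr(name,s);return p,d,m,T
def rays(px,m,T):
    n=cv2.undistortPoints(np.array(px,float).reshape(-1,1,2),np.array(m['intrinsics']),np.array(m['dist'],float)).reshape(-1,2)
    return np.c_[n,np.ones(len(n))]@T[:3,:3].T, T[:3,3]
def at_z(px,z,m,T):
    v,o=rays(px,m,T);return o+v*((z-o[2])/v[:,2])[:,None]
def cloud(d,m,T):
    g=np.stack(np.meshgrid(np.arange(512),np.arange(384)),-1).reshape(-1,2)
    v,o=rays(g,m,T);P=o+v*d.reshape(-1,1);P[d.ravel()==0]=np.nan
    return P.reshape(384,512,3)
def save(n,p): cv2.imwrite('pics/'+n,p[:,:,::-1])
E
python3 - <<'E'
from h import *
s=r.sense();print(s,r.pinch_z)
ims=[]
for c in ['side','top']:
    p,d,m,T=cam(c);ims.append(p);print(c,T.round(3).tolist())
    P=cloud(d,m,T);np.savez(f'{c}0.npz',p=p,d=d,P=P)
    for n in ['toolbox','upper_tray_grip','lower_tray_grip','red_pliers_mid','blue_pliers_mid','side_mat','tool_tray']:
        for q in r.mark_of(c,n)[:2]:
            u,v=q['centre'];pp=P[int(np.clip(v,0,383)),int(np.clip(u,0,511))]
            print(n,np.round([u,v],1),round(q['score'],2),pp.round(3),at_z([[u,v]],0.02,m,T).round(3))
save('a.png',np.vstack([cv2.resize(i,(400,300)) for i in ims]))
save('top0.png',ims[1])
E
```

```text
pics
{'time': 0.0, 'joints': array([ 1.57060748e+00,  3.85567639e-01,  6.62795844e-03, -5.07030960e-04,
       -1.19401210e+00, -2.58613540e-01]), 'dq': array([ 8.09314525e-04, -1.40946200e-03, -2.10384360e-04, -1.25035417e-03,
        3.41023020e-05, -1.48732279e-03]), 'joint_torque': array([ 1.53171575e-03, -3.90661955e+01,  1.87407500e+01,  4.21969727e+00,
        1.09793327e-02, -2.01165622e-04]), 'tcp_pos': array([0.15975226, 0.60352757, 0.18495266]), 'tcp_rot': array([-2.08406465,  0.27373018,  2.08446316]), 'ft_force': array([-0.57935559, -0.1177294 , -0.1714353 ]), 'wrist_torque': array([-0.03231919, -0.00287232, -0.01536645]), 'gripper_width': 0.08673217908382962} 0.0187
side [[0.933, -0.229, 0.278, 0.255], [-0.36, -0.549, 0.755, -0.761], [-0.021, -0.804, -0.594, 0.647], [0.0, 0.0, 0.0, 1.0]]
toolbox [218.  153.2] 0.74 [0.494 0.198 0.06 ] [[0.51  0.263 0.02 ]]
upper_tray_grip [197.3 141.7] 0.88 [0.447 0.287 0.07 ] [[0.463 0.372 0.02 ]]
lower_tray_grip [207.  148.8] 0.7 [0.469 0.242 0.061] [[0.483 0.308 0.02 ]]
red_pliers_mid [226.1 148.7] 0.44 [0.539 0.257 0.037] [[0.546 0.281 0.02 ]]
blue_pliers_mid [301.3 281.1] 0.79 [ 0.525 -0.332  0.014] [[ 0.523 -0.337  0.02 ]]
side_mat [246.3 201.2] 0.65 [ 0.514 -0.007  0.005] [[ 0.509 -0.026  0.02 ]]
tool_tray [294.9 267.9] 0.57 [ 0.532 -0.284  0.005] [[ 0.527 -0.298  0.02 ]]
tool_tray [302.  281.4] 0.22 [ 0.527 -0.334  0.015] [[ 0.524 -0.338  0.02 ]]
top [[-0.04, -0.976, 0.214, 0.304], [-0.999, 0.038, -0.015, -0.004], [0.006, -0.214, -0.977, 1.096], [0.0, 0.0, 0.0, 1.0]]
upper_tray_grip [117.7 225.7] 0.86 [0.452 0.294 0.076] [[0.458 0.309 0.02 ]]
lower_tray_grip [122.9 215.1] 0.86 [0.477 0.287 0.062] [[0.484 0.297 0.02 ]]
red_pliers_mid [128.  193.6] 0.7 [0.536 0.283 0.029] [[0.537 0.286 0.02 ]]
blue_pliers_mid [379.3 186.3] 0.57 [ 0.533 -0.334  0.015] [[ 0.531 -0.333  0.02 ]]
tool_tray [354.2 190.3] 0.77 [ 0.528 -0.273  0.003] [[ 0.523 -0.269  0.02 ]]
```

Run:
```python
import cv2
i=cv2.imread('pics/top0.png');cv2.imwrite('pics/top1.png',cv2.resize(i,(800,600),interpolation=cv2.INTER_CUBIC))
```

```text
(no output)
```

View pics/top1.png

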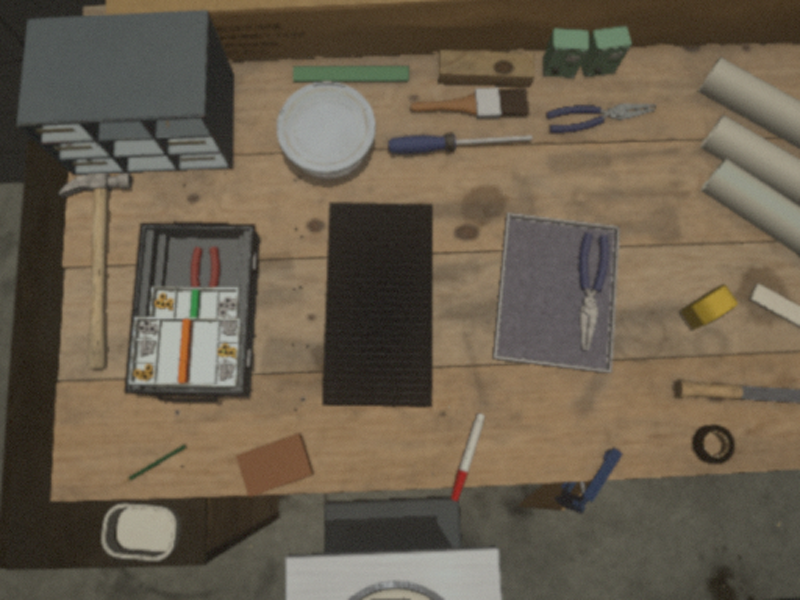

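View pics/a.png

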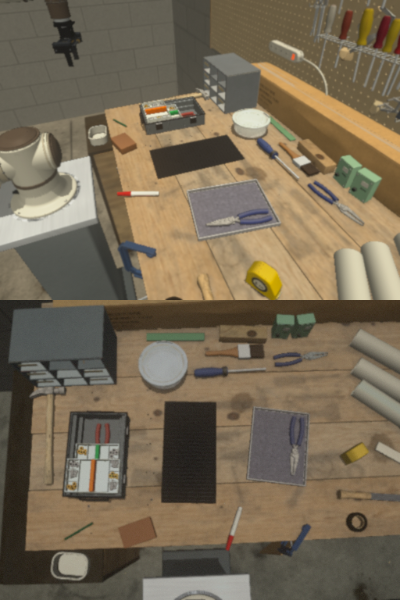

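The top view shows the case at left (about 190,310), with the orange and green bars and red handles visible. The mat is at (380,305), and the steel tray at (557,292) is slightly rotated with the blue pliers in its right half. Next I'll measure their poses.

```bash
cat >> h.py <<'E'
def rect(px,z,m,T):
    P=at_z(px,z,m,T)[:,:2]
    c,sz,a=cv2.minAreaRect((P*1000).astype(np.float32));return np.round(c,1),np.round(sz,1),round(a,1)
def hue(p,lo,hi,smin=90,vmin=50):
    h=cv2.cvtColor(p,cv2.COLOR_RGB2HSV).astype(int)
    return (h[...,0]>=lo)&(h[...,0]<=hi)&(h[...,1]>=smin)&(h[...,2]>=vmin)
def axis(px,z,m,T):
    P=at_z(px,z,m,T)[:,:2]*1000;c=P.mean(0);w,v=np.linalg.eigh(np.cov((P-c).T));a=v[:,1];a=a*np.sign(a[0])
    t=(P-c)@a
    return c.round(1),np.degrees(np.arctan2(a[1],a[0])).round(2),np.percentile(t,[1,99]).round(1)
E
python3 - <<'E'
from h import *
s=r.sense();print(R.from_rotvec(s['tcp_rot']).as_matrix().round(3).tolist())
print(np.round(r.camera_model('wrist')['mount'],3).tolist())
p,d,m,T=cam('top')
for n,z in [('toolbox',.056),('side_mat',.003),('tool_tray',.012),('upper_tray_grip',.069),('lower_tray_grip',.045),('red_pliers_mid',.019),('blue_pliers_mid',.018)]:
    for q in r.outline_of('top',n)[:1]:
        px=np.argwhere(q['pixels'])[:,::-1]
        print(n,round(q['score'],2),len(px),rect(px,z,m,T),axis(px,z,m,T))
reg=np.zeros((384,512),bool);reg[140:256,80:165]=1
for n,lo,hi,z in [('or',5,18,.075),('gr',45,85,.045)]:
    M=hue(p,lo,hi,120)&reg
    k,l,st,_=cv2.connectedComponentsWithStats(M.astype(np.uint8));i=1+st[1:,4].argmax()
    px=np.argwhere(l==i)[:,::-1];print(n,len(px),axis(px,z,m,T))
E
```

```text
[[0.0, -0.256, -0.967], [0.0, -0.967, 0.256], [-1.0, -0.0, 0.0]]
[[0.001, -0.252, 0.968, -0.198], [1.0, 0.001, -0.0, -0.001], [-0.001, 0.968, 0.252, -0.068], [0.0, 0.0, 0.0, 1.0]]
toolbox 0.85 4228 (array([519.1, 287.1]), array([190.3, 278.2]), 86.7) (array([556.2, 279.7]), np.float64(8.11), array([-173.7,  106.1]))
side_mat 0.82 8779 (array([532. ,   6.6]), array([169.3, 329.9]), 87.0) (array([527.3,   5.9]), np.float64(-3.77), array([-155.9,  165.4]))
tool_tray 0.67 6498 (array([ 536. , -278.6]), array([190.6, 246. ]), 80.8) (array([ 533.8, -272.9]), np.float64(-7.78), array([-116.2,  122.4]))
upper_tray_grip 0.89 3060 (array([453.5, 292.5]), array([163.5, 102.2]), 87.8) (array([453.6, 292.4]), np.float64(86.59), array([-78.8,  79.4]))
lower_tray_grip 0.71 1068 (array([532.1, 288.3]), array([135.6,  46.4]), 87.8) (array([532.9, 287.6]), np.float64(87.43), array([-65.9,  66.3]))
red_pliers_mid 0.72 237 (array([596.7, 279.1]), array([43. , 61.5]), 87.7) (array([596.6, 279.6]), np.float64(0.73), array([-30.8,  28.9]))
blue_pliers_mid 0.72 626 (array([ 538.1, -334.2]), array([ 43. , 178.6]), 83.8) (array([ 547.8, -332.2]), np.float64(-11.31), array([-92.2,  77.5]))
or 226 (array([454.3, 292.7]), np.float64(-3.13), array([-45.5,  46.2]))
gr 56 (array([532.2, 287.5]), np.float64(-1.59), array([-18.6,  18.1]))
```

Call:
{"name": "apply_moves", "arguments": {"steps": [{"claw": 36,"travel": [30,-33,5],"turn": [0,0,0.02]},{"claw": 36,"travel": [65,-70,15],"turn": [0,0,0.05]},{"claw": 36,"travel": [105,-114,20],"turn": [0,0,0.08]},{"claw": 36,"travel": [147,-158,20],"turn": [0,0,0.11]},{"claw": 36,"travel": [190,-203,20],"turn": [0,0,0.14]},{"claw": 36,"travel": [230,-247,20],"turn": [0,0,0.17]},{"claw": 36,"travel": [265,-285,20],"turn": [0,0,0.19]},{"claw": 36,"travel": [293,-311,20],"turn": [0,0,0.21]},{"claw": 36,"travel": [293,-311,20],"turn": [0,0,0.21]}]}}

```text
time: 2.33
tcp_pos: [0.4542, 0.2915, 0.206]
tcp_rot: [-2.195, 0.058, 2.195]
ft_force: [-0.1, 0.3, 0.3]
gripper_width: 0.0358
```

```bash
cat >> h.py <<'E'
def bar(p,lo,hi,z,m,T,smin=120,reg=None):
    M=hue(p,lo,hi,smin)
    if reg is not None: M&=reg
    k,l,st,_=cv2.connectedComponentsWithStats(M.astype(np.uint8));i=1+st[1:,4].argmax()
    px=np.argwhere(l==i)[:,::-1];print('n',len(px),axis(px,z,m,T),rect(px,z,m,T),st[i])
def st():
    s=r.sense();M=R.from_rotvec(s['tcp_rot']).as_matrix()
    print('t',round(s['time'],2),'tcp',(s['tcp_pos']*1000).round(1),'yaw',np.degrees(np.arctan2(-M[1,1],-M[0,1])-np.pi/2).round(2),'down',M[:,0].round(3),'F',s['ft_force'].round(1),'w',round(s['gripper_width']*1000,1))
E
python3 - <<'E'
from h import *
st();p,d,m,T=cam('wrist');save('w1.png',p);P=cloud(d,m,T)
for n,z in [('upper_tray_grip',.059),('lower_tray_grip',.035),('red_pliers_mid',.0115)]:
    for q in r.mark_of('wrist',n)[:1]: print(n,q['centre'],q['score'],at_z([q['centre']],z,m,T)*1000)
bar(p,5,18,.075,m,T);bar(p,45,85,.045,m,T)
q=r.outline_of('wrist','upper_tray_grip')[0];print(rect(np.argwhere(q['pixels'])[:,::-1],.069,m,T))
E
```

```text
t 2.33 tcp [454.2 291.5 206. ] yaw -3.03 down [ 0. -0. -1.] F [-0.1  0.3  0.3] w 35.8
upper_tray_grip [247.5, 173.6] 0.94 [[453.41439897 298.99040463  59.        ]]
n 814 (array([456.1, 296. ]), np.float64(-3.01), array([-47.7,  44.5])) (array([454.5, 296.1]), array([10.8, 94.3]), 87.0) [245 130  11  89 814]
n 358 (array([528.5, 290.7]), np.float64(-3.05), array([-23.5,  23.1])) (array([528.3, 290.6]), array([ 7.7, 46.7]), 86.8) [248  81   8  45 358]
(array([457.3, 295.4]), array([159.8, 108.7]), 86.9)
```

View pics/w1.png

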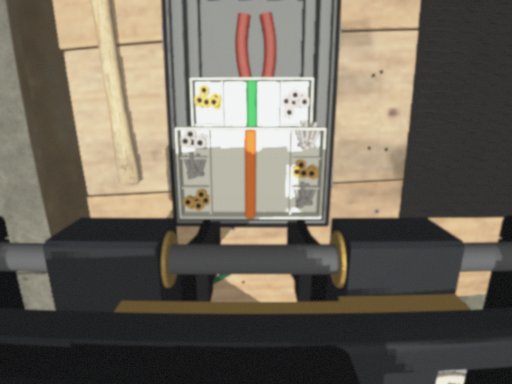

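The wrist view shows the orange bar at columns 245–256 and the green bar above it, both parallel to the gripper at −3°. I'll descend on the orange bar.

Call:
{"name": "apply_moves", "arguments": {"steps": [{"claw": 36,"travel": [0,3,-40],"turn": [0,0,0]},{"claw": 36,"travel": [0,3,-90],"turn": [0,0,0]},{"claw": 36,"travel": [0,3,-125],"turn": [0,0,0]},{"claw": 36,"travel": [0,3,-142],"turn": [0,0,0]},{"claw": 36,"travel": [0,3,-150],"turn": [0,0,0]},{"claw": 36,"travel": [0,3,-152],"turn": [0,0,0]},{"claw": 36,"travel": [0,3,-152],"turn": [0,0,0]}], "force": 30}}

```text
time: 3.45
tcp_pos: [0.4532, 0.2969, 0.0548]
tcp_rot: [-2.198, 0.052, 2.195]
ft_force: [-0.0, 0.5, -0.2]
gripper_width: 0.0361
```

Run:
```python
from h import *
st();p,d,m,T=cam('wrist');save('w2.png',p)
bar(p,5,18,.075,m,T)
```

```text
t 3.45 tcp [453.2 296.9  54.8] yaw -2.76 down [ 0.001  0.001 -1.   ] F [-0.   0.5 -0.2] w 36.1
n 1893 (array([473.4, 294.7]), np.float64(-3.2), array([-30.4,  28.3])) (array([472.3, 294.6]), array([10.8, 59.9]), 87.0) [ 248  144   20  101 1893]
```

View pics/w2.png

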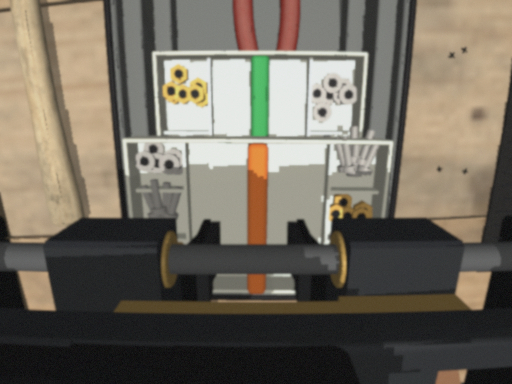

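The bar (column ~258) is centred between the fingers (~256). I'll close and lift.

Call:
{"name": "apply_moves", "arguments": {"steps": [{"claw": 24,"travel": [0,-1,0]},{"claw": 14,"travel": [0,-1,0]},{"claw": 0,"travel": [0,-1,0]},{"claw": 0,"travel": [0,-1,0]},{"claw": 0,"travel": [0,-1,0]},{"claw": 0,"travel": [0,-1,0]},{"claw": 0,"travel": [0,-1,5]},{"claw": 0,"travel": [0,-1,12]},{"claw": 0,"travel": [0,-1,25]},{"claw": 0,"travel": [0,-1,45]}], "force": 35}}

```text
invalid input
```

Run:
```python
from h import *
st()
```

```text
t 3.5 tcp [453.3 296.9  55. ] yaw -2.77 down [ 0.001  0.001 -1.   ] F [ 1.   0.6 -0.3] w 36.1
```

Turn is apparently required in each row.

Call:
{"name": "apply_moves", "arguments": {"steps": [{"claw": 24,"travel": [0,-1,0],"turn": [0,0,0]},{"claw": 14,"travel": [0,-1,0],"turn": [0,0,0]},{"claw": 0,"travel": [0,-1,0],"turn": [0,0,0]},{"claw": 0,"travel": [0,-1,0],"turn": [0,0,0]},{"claw": 0,"travel": [0,-1,0],"turn": [0,0,0]},{"claw": 0,"travel": [0,-1,0],"turn": [0,0,0]},{"claw": 0,"travel": [0,-1,5],"turn": [0,0,0]},{"claw": 0,"travel": [0,-1,12],"turn": [0,0,0]},{"claw": 0,"travel": [0,-1,25],"turn": [0,0,0]},{"claw": 0,"travel": [0,-1,45],"turn": [0,0,0]}], "force": 35}}

```text
time: 4.75
tcp_pos: [0.4528, 0.295, 0.0999]
tcp_rot: [-2.197, 0.054, 2.197]
ft_force: [0.6, 1.1, 0.8]
gripper_width: -0.0
```

Run:
```python
from h import *
st();p,d,m,T=cam('wrist');P=cloud(d,m,T)
q=r.outline_of('wrist','upper_tray_grip');print(len(q)); bar(p,5,18,.120,m,T)
```

```text
t 4.75 tcp [452.8 295.   99.9] yaw -2.8 down [-0. -0. -1.] F [0.6 1.1 0.8] w -0.0
1
n 1357 (array([479.9, 294.4]), np.float64(-2.95), array([-34.9,  25.3])) (array([474.3, 294.8]), array([ 8.4, 63.1]), 87.6) [ 246  137   16  107 1357]
```

Run:
```python
from h import *
ims=[]
for c in ['side','wrist','top']:
    p,d,m,T=cam(c);P=cloud(d,m,T)
    ims.append(p if c=='wrist' else cv2.resize(p[75:195,120:280] if c=='side' else p[130:260,70:243],(512,384)))
    if c!='side':
        M=hue(p,5,18,140);M[:,300:]=0;M[:100]=0
        if c=='top': M[:, :80]=0;M[:,165:]=0;M[260:]=0
        print(c,M.sum(),np.nanpercentile(P[M],[5,50,95],axis=0).round(3))
save('a2.png',cv2.resize(np.vstack([np.hstack(ims[:2]),np.hstack([ims[2],ims[2]*0])]),(800,600)))
```

```text
wrist 1243 [[0.444 0.29  0.073]
 [0.471 0.295 0.074]
 [0.499 0.299 0.077]]
top 246 [[0.414 0.26  0.018]
 [0.462 0.293 0.073]
 [0.588 0.354 0.078]]
```

View pics/a2.png

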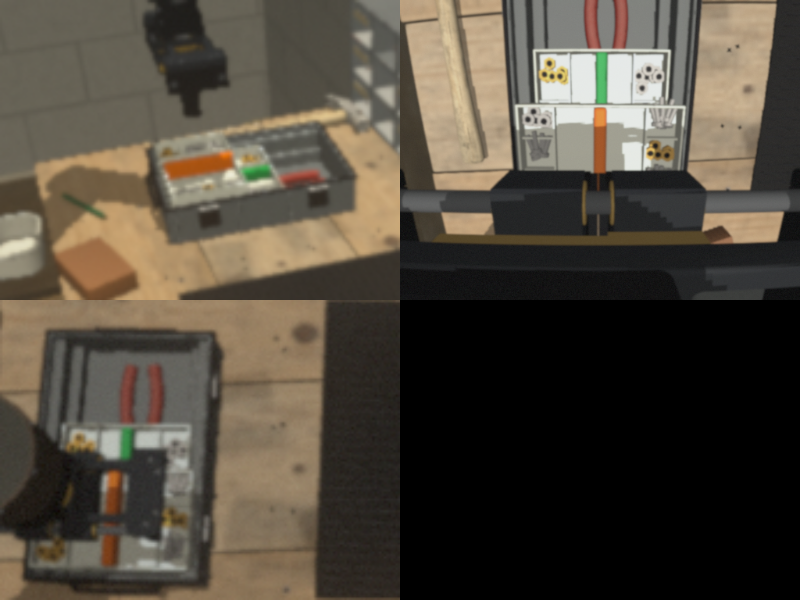

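The tray did not move; the fingers probably had not finished closing when the lift began. I'll reopen, descend and close with a longer wait.

Call:
{"name": "apply_moves", "arguments": {"steps": [{"claw": 36,"travel": [0,0,0],"turn": [0,0,0]},{"claw": 36,"travel": [0,0,0],"turn": [0,0,0]},{"claw": 36,"travel": [0,0,0],"turn": [0,0,0]},{"claw": 36,"travel": [0,0,0],"turn": [0,0,0]},{"claw": 36,"travel": [0,0,0],"turn": [0,0,0]}], "force": 35}}

```text
time: 5.62
tcp_pos: [0.4529, 0.2952, 0.099]
tcp_rot: [-2.197, 0.054, 2.197]
ft_force: [-0.1, -0.3, -0.0]
gripper_width: 0.0345
```

Call:
{"name": "apply_moves", "arguments": {"steps": [{"claw": 36,"travel": [0,1,-25],"turn": [0,0,0]},{"claw": 36,"travel": [0,1,-40],"turn": [0,0,0]},{"claw": 36,"travel": [0,1,-46],"turn": [0,0,0]},{"claw": 36,"travel": [0,1,-46],"turn": [0,0,0]},{"claw": 0,"travel": [0,1,-46],"turn": [0,0,0]},{"claw": 0,"travel": [0,1,-46],"turn": [0,0,0]},{"claw": 0,"travel": [0,1,-46],"turn": [0,0,0]},{"claw": 0,"travel": [0,1,-46],"turn": [0,0,0]},{"claw": 0,"travel": [0,1,-46],"turn": [0,0,0]},{"claw": 0,"travel": [0,1,-46],"turn": [0,0,0]}], "force": 40}}

```text
time: 6.88
tcp_pos: [0.4529, 0.2962, 0.0531]
tcp_rot: [-2.197, 0.054, 2.197]
ft_force: [-0.2, -0.3, -0.7]
gripper_width: 0.0005
```

Run:
```python
from h import *
st()
```

```text
t 6.88 tcp [452.9 296.2  53.1] yaw -2.8 down [ 0.  0. -1.] F [-0.2 -0.3 -0.7] w 0.5
```

Run:
```python
from h import *
print(r.camera_model('wrist')['intrinsics'],r.camera_model('wrist')['dist'])
ims=[]
for c in ['side','wrist']:
    p,d,m,T=cam(c);P=cloud(d,m,T)
    if c=='side':ims.append(cv2.resize(p[85:175,140:260],(512,384),interpolation=cv2.INTER_CUBIC))
    else:
        ims.append(p);print(np.round(P[140:310:10,258]*1000).tolist());print(np.round(P[140:310:10,225]*1000).tolist())
save('a3.png',cv2.resize(np.hstack(ims),(800,300)))
```

```text
[[319.57179781   0.         253.27472181]
 [  0.         319.57179781 191.35519119]
 [  0.           0.           1.        ]] [-0.06566295  0.          0.          0.          0.        ]
[[504.0, 292.0, 68.0], [499.0, 292.0, 74.0], [493.0, 293.0, 74.0], [488.0, 293.0, 75.0], [482.0, 293.0, 75.0], [476.0, 293.0, 75.0], [470.0, 294.0, 74.0], [464.0, 294.0, 75.0], [458.0, 294.0, 74.0], [462.0, 294.0, 102.0], [462.0, 294.0, 115.0], [485.0, 294.0, 173.0], [483.0, 294.0, 176.0], [480.0, 295.0, 176.0], [456.0, 295.0, 139.0], [451.0, 295.0, 138.0], [447.0, 295.0, 139.0]]
[[505.0, 311.0, 69.0], [496.0, 313.0, 48.0], [490.0, 313.0, 50.0], [484.0, 314.0, 49.0], [477.0, 314.0, 50.0], [471.0, 315.0, 50.0], [464.0, 315.0, 51.0], [457.0, 316.0, 49.0], [491.0, 303.0, 165.0], [491.0, 303.0, 173.0], [491.0, 302.0, 180.0], [489.0, 302.0, 182.0], [487.0, 302.0, 182.0], [484.0, 302.0, 183.0], [482.0, 302.0, 184.0], [479.0, 303.0, 183.0], [476.0, 303.0, 183.0]]
```

View pics/a3.png

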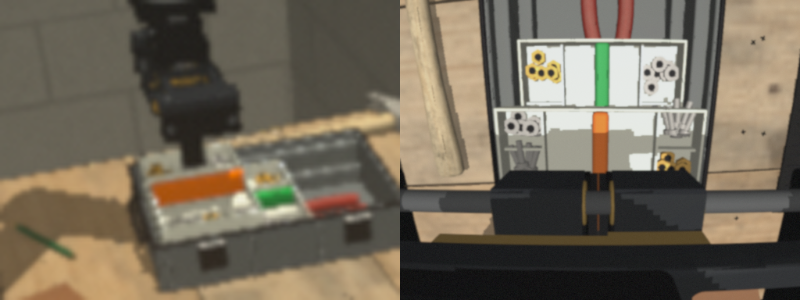

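Run:
```python
from h import *
p,d,m,T=cam('wrist');P=cloud(d,m,T)
for v in range(214,236,2): print(v,[tuple(np.round(P[v,u,[0,2]]*1000).astype(int).tolist()) for u in range(240,276,5)])
save('w4.png',cv2.resize(p[190:300,180:340],(800,550),interpolation=cv2.INTER_NEAREST))
```

```text
214 [(454, 49), (454, 49), (462, 74), (462, 76), (462, 75), (461, 73), (453, 50), (453, 50)]
216 [(453, 51), (452, 50), (461, 74), (461, 75), (461, 75), (460, 73), (452, 50), (451, 49)]
218 [(451, 50), (451, 50), (459, 75), (459, 75), (459, 74), (458, 73), (450, 50), (490, 164)]
220 [(464, 90), (449, 49), (458, 74), (458, 74), (458, 74), (464, 92), (464, 92), (490, 166)]
222 [(464, 94), (462, 89), (462, 90), (463, 90), (462, 89), (464, 95), (464, 95), (490, 167)]
224 [(464, 97), (462, 92), (463, 93), (462, 93), (462, 93), (463, 96), (464, 98), (490, 169)]
226 [(464, 100), (463, 96), (463, 97), (462, 95), (463, 97), (463, 99), (463, 99), (491, 172)]
228 [(464, 102), (463, 99), (462, 99), (463, 100), (462, 99), (464, 103), (463, 103), (491, 173)]
230 [(464, 106), (463, 102), (463, 102), (462, 101), (462, 101), (464, 106), (463, 105), (-9223372036854775808, -9223372036854775808)]
232 [(464, 108), (463, 105), (463, 106), (463, 105), (463, 105), (464, 108), (489, 172), (491, 176)]
234 [(464, 111), (463, 108), (463, 107), (462, 107), (462, 107), (463, 110), (489, 173), (490, 176)]<stdin>:3: RuntimeWarning: invalid value encountered in cast
```

View pics/w4.png

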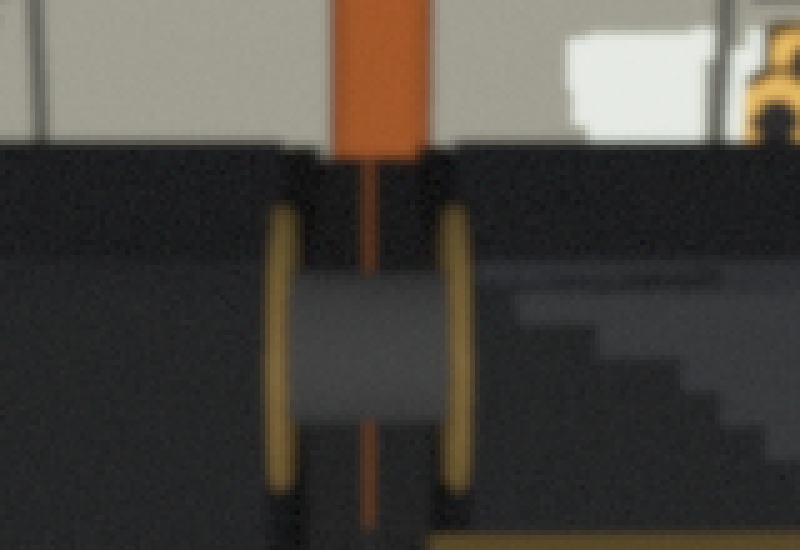

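The close-up shows the closed fingers ending above the bar: their tip reads z≈88 where the TCP reads 53. I'll check the true finger length with both cameras before going lower.

Run:
```python
from h import *
s=r.sense();tz=s['tcp_pos'][2]*1000
for c in ['side','wrist','top']:
    p,d,m,T=cam(c);P=cloud(d,m,T)*1000
    # tool-aligned local coords
    M=R.from_rotvec(s['tcp_rot']).as_matrix();L=(P.reshape(-1,3)-s['tcp_pos']*1000)@M  # tool x(down),y,z
    ok=np.isfinite(L[:,0])&(L[:,0]<-28)&(np.abs(L[:,1])<130)&(np.abs(L[:,2])<60)&(L[:,0]>-250)
    L=L[ok];print(c,len(L))
    for lo,hi in [(-130,-95),(-95,-60),(-60,-35),(-35,-18),(-18,-6),(-6,0),(0,6),(6,18),(18,35),(35,60),(60,95),(95,130)]:
        q=L[(L[:,1]>=lo)&(L[:,1]<hi)]
        if len(q)>3: print('  y',lo,hi,len(q),'height above TCP pct 1,5,50:',np.percentile(-q[:,0],[1,5,50]).round(),'toolz rng',np.percentile(q[:,2],[2,98]).round())
p,d,m,T=cam('side')
v,_=cv2.projectPoints(np.array([[.453,.295,.053],[.453,.295,.088]]),*[np.array(m[k],float) for k in ('rvec','tvec','intrinsics','dist')]);print(v.ravel())
```

```text
side 1310
  y -95 -60 60 height above TCP pct 1,5,50: [113. 116. 136.] toolz rng [19. 36.]
  y -60 -35 21 height above TCP pct 1,5,50: [125. 125. 160.] toolz rng [20. 37.]
  y -35 -18 24 height above TCP pct 1,5,50: [116. 121. 134.] toolz rng [-36.  37.]
  y -18 -6 26 height above TCP pct 1,5,50: [ 42.  48. 133.] toolz rng [-37.  36.]
  y -6 0 14 height above TCP pct 1,5,50: [ 55.  95. 151.] toolz rng [-24.  39.]
  y 0 6 21 height above TCP pct 1,5,50: [ 52.  58. 202.] toolz rng [-35.  38.]
  y 6 18 368 height above TCP pct 1,5,50: [ 42.  50. 173.] toolz rng [-37.  36.]
  y 18 35 279 height above TCP pct 1,5,50: [117. 132. 217.] toolz rng [-33.  36.]
  y 35 60 108 height above TCP pct 1,5,50: [130. 150. 237.] toolz rng [-25.  25.]
  y 60 95 344 height above TCP pct 1,5,50: [109. 111. 135.] toolz rng [-36.  36.]
  y 95 130 45 height above TCP pct 1,5,50: [136. 137. 146.] toolz rng [-33.  32.]
wrist 70141
  y -95 -60 1916 height above TCP pct 1,5,50: [106. 107. 119.] toolz rng [-34.  -5.]
  y -60 -35 8546 height above TCP pct 1,5,50: [120. 121. 143.] toolz rng [-33. -23.]
  y -35 -18 1
[... 819 characters left out ...]
7.]
  y -35 -18 52 height above TCP pct 1,5,50: [124. 125. 130.] toolz rng [30. 38.]
  y -18 -6 41 height above TCP pct 1,5,50: [119. 124. 129.] toolz rng [27. 38.]
  y -6 0 25 height above TCP pct 1,5,50: [113. 114. 123.] toolz rng [24. 40.]
  y 0 6 28 height above TCP pct 1,5,50: [122. 123. 146.] toolz rng [-4. 39.]
  y 6 18 160 height above TCP pct 1,5,50: [127. 128. 148.] toolz rng [-37.  38.]
  y 18 35 533 height above TCP pct 1,5,50: [112. 119. 135.] toolz rng [-37.  37.]
  y 35 60 246 height above TCP pct 1,5,50: [121. 122. 149.] toolz rng [-33.  32.]
  y 60 95 578 height above TCP pct 1,5,50: [129. 143. 149.] toolz rng [-35.  37.]
[198.7921137  143.94143801 197.66145082 134.95369996]
```

All three cameras agree that the real gripper, both tips and body, sits about 36 mm above where the stated TCP puts it. So I'll treat tip z as TCP z + 36. The fingers closed above the bar and nothing moved. I'll open here and go 34 mm lower.

Call:
{"name": "apply_moves", "arguments": {"steps": [{"claw": 36,"travel": [0,0,0],"turn": [0,0,0]},{"claw": 36,"travel": [0,0,0],"turn": [0,0,0]},{"claw": 36,"travel": [0,0,0],"turn": [0,0,0]},{"claw": 36,"travel": [0,0,0],"turn": [0,0,0]},{"claw": 36,"travel": [0,0,0],"turn": [0,0,0]},{"claw": 36,"travel": [1,0,-12],"turn": [0,0,0]},{"claw": 36,"travel": [1,0,-22],"turn": [0,0,0]},{"claw": 36,"travel": [1,0,-29],"turn": [0,0,0]},{"claw": 36,"travel": [1,0,-33],"turn": [0,0,0]},{"claw": 36,"travel": [1,0,-33],"turn": [0,0,0]}], "force": 35}}

```text
time: 8.48
tcp_pos: [0.4538, 0.2961, 0.0197]
tcp_rot: [-2.197, 0.054, 2.197]
ft_force: [0.6, -0.1, 0.8]
gripper_width: 0.0361
```

Call:
{"name": "apply_moves", "arguments": {"steps": [{"claw": 0,"travel": [0,0,0],"turn": [0,0,0]},{"claw": 0,"travel": [0,0,0],"turn": [0,0,0]},{"claw": 0,"travel": [0,0,0],"turn": [0,0,0]},{"claw": 0,"travel": [0,0,0],"turn": [0,0,0]},{"claw": 0,"travel": [0,0,0],"turn": [0,0,0]},{"claw": 0,"travel": [0,0,0],"turn": [0,0,0]}], "force": 35}}

```text
time: 9.22
tcp_pos: [0.4539, 0.2959, 0.0203]
tcp_rot: [-2.197, 0.054, 2.197]
ft_force: [-0.3, -2.3, 4.1]
gripper_width: 0.0121
```

Run:
```python
from h import *
st()
```

```text
t 9.22 tcp [453.9 295.9  20.3] yaw -2.79 down [-0. -0. -1.] F [-0.3 -2.3  4.1] w 12.1
```

Gripped (width 12.1). Home TCP is (453.9, 295.9, 20.3). I'll lift straight up.

Call:
{"name": "apply_moves", "arguments": {"steps": [{"claw": 0,"travel": [0,0,3],"turn": [0,0,0]},{"claw": 0,"travel": [0,0,8],"turn": [0,0,0]},{"claw": 0,"travel": [0,0,16],"turn": [0,0,0]},{"claw": 0,"travel": [0,0,28],"turn": [0,0,0]},{"claw": 0,"travel": [0,0,44],"turn": [0,0,0]},{"claw": 0,"travel": [0,0,58],"turn": [0,0,0]},{"claw": 0,"travel": [0,0,68],"turn": [0,0,0]},{"claw": 0,"travel": [0,0,72],"turn": [0,0,0]},{"claw": 0,"travel": [0,0,72],"turn": [0,0,0]}]}}

```text
time: 10.35
tcp_pos: [0.4538, 0.2961, 0.0921]
tcp_rot: [-2.197, 0.054, 2.197]
ft_force: [-0.2, 0.7, -3.1]
gripper_width: 0.0115
```

Run:
```python
from h import *
st();p,d,m,T=cam('wrist');P=cloud(d,m,T)*1000
q=r.outline_of('wrist','upper_tray_grip');print(len(q));M=q[0]['pixels'];L=P[M];L=L[np.isfinite(L[:,2])]
print(rect(np.argwhere(M)[:,::-1],.141,m,T),np.percentile(L[:,2],[5,50,95]))
save('w5.png',p)
```

```text
t 10.35 tcp [453.8 296.1  92.1] yaw -2.8 down [-0.  0. -1.] F [-0.2  0.7 -3.1] w 11.5
1
(array([466.1, 295.7]), array([ 87.1, 158.5]), 0.0) [120.44070575 126.26625554 146.02619095]
```

View pics/w5.png

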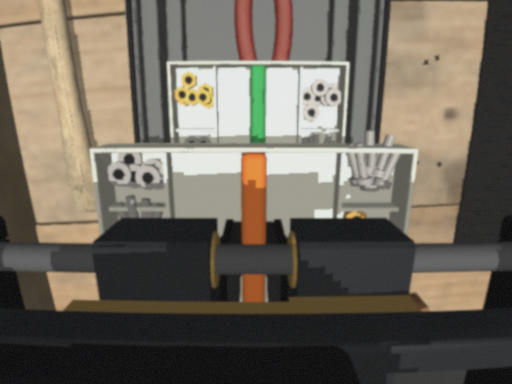

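The tray is up and level, with its front rim straight along row 148. Next I'll carry it to the near end of the mat.

Call:
{"name": "apply_moves", "arguments": {"steps": [{"claw": 0,"travel": [0,-10,0],"turn": [0,0,0]},{"claw": 0,"travel": [-1,-35,0],"turn": [0,0,0]},{"claw": 0,"travel": [-2,-75,0],"turn": [0,0,0]},{"claw": 0,"travel": [-3,-120,0],"turn": [0,0,0]},{"claw": 0,"travel": [-4,-165,0],"turn": [0,0,0]},{"claw": 0,"travel": [-5,-210,0],"turn": [0,0,0]},{"claw": 0,"travel": [-6,-250,0],"turn": [0,0,0]},{"claw": 0,"travel": [-6,-275,0],"turn": [0,0,0]},{"claw": 0,"travel": [-6,-285,0],"turn": [0,0,0]},{"claw": 0,"travel": [-6,-285,-15],"turn": [0,0,0]}]}}

```text
time: 11.7
tcp_pos: [0.4485, 0.0103, 0.0779]
tcp_rot: [-2.199, 0.054, 2.192]
ft_force: [0.1, -0.2, -1.3]
gripper_width: 0.0116
```

Call:
{"name": "apply_moves", "arguments": {"steps": [{"claw": 0,"travel": [0,0,-20],"turn": [0,0,0]},{"claw": 0,"travel": [0,0,-45],"turn": [0,0,0]},{"claw": 0,"travel": [0,0,-65],"turn": [0,0,0]},{"claw": 0,"travel": [0,0,-80],"turn": [0,0,0]},{"claw": 0,"travel": [0,0,-89],"turn": [0,0,0]},{"claw": 0,"travel": [0,0,-94],"turn": [0,0,0]},{"claw": 0,"travel": [0,0,-97],"turn": [0,0,0]},{"claw": 0,"travel": [0,0,-97],"turn": [0,0,0]}]}}

```text
time: 12.7
tcp_pos: [0.4481, 0.0112, -0.0198]
tcp_rot: [-2.197, 0.053, 2.196]
ft_force: [0.0, 0.6, -1.2]
gripper_width: 0.0117
```

Run:
```python
from h import *
st();p,d,m,T=cam('top');P=cloud(d,m,T)*1000
for n,z in [('upper_tray_grip',.025),('side_mat',.003)]:
    q=r.outline_of('top',n)
    if q: print(n,q[0]['score'],rect(np.argwhere(q[0]['pixels'])[:,::-1],z,m,T))
```

```text
t 12.7 tcp [448.1  11.2 -19.8] yaw -2.79 down [ 0.  0. -1.] F [ 0.   0.6 -1.2] w 11.7
upper_tray_grip 0.61 (array([448.8,  12.4]), array([154.7, 101.3]), 87.7)
side_mat 0.84 (array([532.4,   6.2]), array([168.6, 330.7]), 87.0)
```

Call:
{"name": "apply_moves", "arguments": {"steps": [{"claw": 0,"travel": [0,0,-2],"turn": [0,0,0]},{"claw": 0,"travel": [0,0,-4],"turn": [0,0,0]},{"claw": 0,"travel": [0,0,-4.5],"turn": [0,0,0]},{"claw": 0,"travel": [0,0,-4.5],"turn": [0,0,0]}]}}

```text
time: 13.35
tcp_pos: [0.448, 0.0112, -0.0237]
tcp_rot: [-2.197, 0.053, 2.197]
ft_force: [-2.3, 0.4, 6.6]
gripper_width: 0.0115
```

Call:
{"name": "apply_moves", "arguments": {"steps": [{"claw": 36,"travel": [0,0,0],"turn": [0,0,0]},{"claw": 36,"travel": [0,0,0],"turn": [0,0,0]},{"claw": 36,"travel": [0,0,0],"turn": [0,0,0]},{"claw": 36,"travel": [0,0,0],"turn": [0,0,0]},{"claw": 36,"travel": [0,0,10],"turn": [0,0,0]},{"claw": 36,"travel": [0,0,35],"turn": [0,0,0]},{"claw": 30,"travel": [0,0,75],"turn": [0,0,0]},{"claw": 28,"travel": [0,0,115],"turn": [0,0,0]},{"claw": 28,"travel": [0,0,140],"turn": [0,0,0]}]}}

```text
time: 14.48
tcp_pos: [0.4487, 0.0114, 0.1184]
tcp_rot: [-2.2, 0.052, 2.192]
ft_force: [1.3, 0.8, -0.6]
gripper_width: 0.0286
```

Call:
{"name": "apply_moves", "arguments": {"steps": [{"claw": 28,"travel": [10,35,0],"turn": [0,0,0]},{"claw": 28,"travel": [15,80,0],"turn": [0,0,0]},{"claw": 28,"travel": [22,130,0],"turn": [0,0,0]},{"claw": 28,"travel": [28,180,0],"turn": [0,0,0]},{"claw": 28,"travel": [32,230,0],"turn": [0,0,0]},{"claw": 28,"travel": [34,265,0],"turn": [0,0,0]},{"claw": 28,"travel": [34,283,0],"turn": [0,0,0]},{"claw": 28,"travel": [34,283,0],"turn": [0,0,0]}]}}

```text
time: 15.48
tcp_pos: [0.4816, 0.2945, 0.1156]
tcp_rot: [-2.197, 0.053, 2.198]
ft_force: [1.3, -0.2, -0.2]
gripper_width: 0.0282
```

Run:
```python
from h import *
st();p,d,m,T=cam('wrist')
bar(p,45,85,.045,m,T)
q=r.mark_of('wrist','lower_tray_grip')[0];print(q['score'],at_z([q['centre']],.035,m,T)*1000)
q=r.outline_of('wrist','lower_tray_grip')[0];print(rect(np.argwhere(q['pixels'])[:,::-1],.045,m,T))
p,d,m,T=cam('top')
for n,z in [('upper_tray_grip',.025),('lower_tray_grip',.045)]:
    q=r.outline_of('top',n)
    if q: print(n,q[0]['score'],rect(np.argwhere(q[0]['pixels'])[:,::-1],z,m,T))
```

```text
t 15.47 tcp [481.6 294.5 115.6] yaw -2.74 down [-0. -0. -1.] F [ 1.3 -0.2 -0.2] w 28.2
n 1450 (array([495.5, 291.9]), np.float64(-2.89), array([-63. ,  55.6])) (array([492.1, 291.9]), array([  8.6, 121.2]), 87.3) [ 252  105   11  139 1450]
0.74 [[480.80411749 293.45025936  35.        ]]
(array([493.4, 292.5]), array([133.2, 126.2]), 86.9)
upper_tray_grip 0.92 (array([448.7,  12.5]), array([156.5, 101.3]), 87.7)
lower_tray_grip 0.65 (array([478.7, 292. ]), array([137.3, 155.5]), 86.8)
```

Call:
{"name": "apply_moves", "arguments": {"steps": [{"claw": 28,"travel": [0,-1.5,-35],"turn": [0,0,0]},{"claw": 28,"travel": [0,-1.5,-70],"turn": [0,0,0]},{"claw": 28,"travel": [0,-1.5,-95],"turn": [0,0,0]},{"claw": 28,"travel": [0,-1.5,-108],"turn": [0,0,0]},{"claw": 28,"travel": [0,-1.5,-117],"turn": [0,0,0]},{"claw": 28,"travel": [0,-1.5,-121],"turn": [0,0,0]},{"claw": 28,"travel": [0,-1.5,-121],"turn": [0,0,0]}]}}

```text
time: 16.65
tcp_pos: [0.4822, 0.2929, -0.005]
tcp_rot: [-2.197, 0.053, 2.196]
ft_force: [-0.1, 0.0, -0.5]
gripper_width: 0.0278
```

Call:
{"name": "apply_moves", "arguments": {"steps": [{"claw": 0,"travel": [0,0,0],"turn": [0,0,0]},{"claw": 0,"travel": [0,0,0],"turn": [0,0,0]},{"claw": 0,"travel": [0,0,0],"turn": [0,0,0]},{"claw": 0,"travel": [0,0,0],"turn": [0,0,0]},{"claw": 0,"travel": [0,0,0],"turn": [0,0,0]}], "force": 40}}

```text
time: 17.27
tcp_pos: [0.482, 0.2925, -0.005]
tcp_rot: [-2.197, 0.054, 2.197]
ft_force: [-0.1, -1.8, 4.9]
gripper_width: 0.0118
```

Run:
```python
from h import *
st()
```

```text
t 17.27 tcp [482.  292.5  -5. ] yaw -2.79 down [ 0. -0. -1.] F [-0.1 -1.8  4.9] w 11.8
```

Call:
{"name": "apply_moves", "arguments": {"steps": [{"claw": 0,"travel": [0,0,3],"turn": [0,0,0]},{"claw": 0,"travel": [0,0,8],"turn": [0,0,0]},{"claw": 0,"travel": [0,0,16],"turn": [0,0,0]},{"claw": 0,"travel": [0,0,28],"turn": [0,0,0]},{"claw": 0,"travel": [0,0,44],"turn": [0,0,0]},{"claw": 0,"travel": [0,0,62],"turn": [0,0,0]},{"claw": 0,"travel": [0,0,78],"turn": [0,0,0]},{"claw": 0,"travel": [0,0,87],"turn": [0,0,0]},{"claw": 0,"travel": [0,0,90],"turn": [0,0,0]},{"claw": 0,"travel": [0,0,90],"turn": [0,0,0]}]}}

```text
time: 18.52
tcp_pos: [0.4817, 0.2925, 0.0843]
tcp_rot: [-2.196, 0.054, 2.197]
ft_force: [0.5, 0.8, -2.2]
gripper_width: 0.0115
```

Run:
```python
from h import *
st();p,d,m,T=cam('wrist');save('w6.png',p)
q=r.outline_of('wrist','lower_tray_grip');print(rect(np.argwhere(q[0]['pixels'])[:,::-1],.135,m,T))
p2,d,m,T=cam('side');save('w6.png',np.hstack([p,cv2.resize(p2[60:240,120:360],(512,384))])[::,::][:, :])
cv2.imwrite('pics/w6.png',cv2.resize(cv2.imread('pics/w6.png'),(800,300)))
```

```text
t 18.52 tcp [481.7 292.5  84.3] yaw -2.8 down [-0. -0. -1.] F [ 0.5  0.8 -2.2] w 11.5
(array([504. , 292.6]), array([132.4, 104.2]), 87.1)
```

View pics/w6.png

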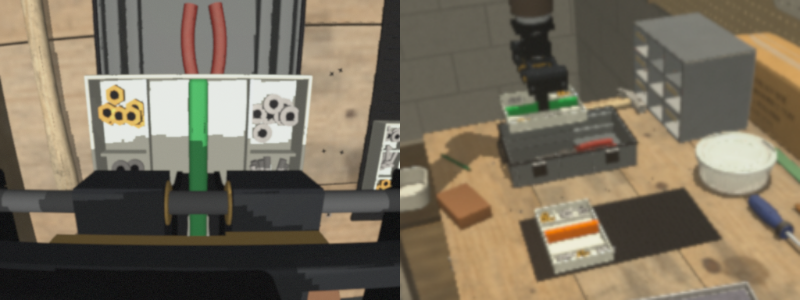

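The lower tray hangs level and the upper tray sits flat on the mat's near end. I'll carry the lower one to the far end.

Call:
{"name": "apply_moves", "arguments": {"steps": [{"claw": 0,"travel": [4,-10,0],"turn": [0,0,0]},{"claw": 0,"travel": [14,-36,0],"turn": [0,0,0]},{"claw": 0,"travel": [28,-75,0],"turn": [0,0,0]},{"claw": 0,"travel": [45,-120,0],"turn": [0,0,0]},{"claw": 0,"travel": [62,-165,0],"turn": [0,0,0]},{"claw": 0,"travel": [80,-210,0],"turn": [0,0,0]},{"claw": 0,"travel": [95,-250,0],"turn": [0,0,0]},{"claw": 0,"travel": [106,-278,0],"turn": [0,0,0]},{"claw": 0,"travel": [110,-288,0],"turn": [0,0,0]},{"claw": 0,"travel": [110,-288,-12],"turn": [0,0,0]}]}}

```text
time: 19.92
tcp_pos: [0.5927, 0.0042, 0.0728]
tcp_rot: [-2.198, 0.054, 2.194]
ft_force: [0.1, -0.0, -2.8]
gripper_width: 0.0112
```

Call:
{"name": "apply_moves", "arguments": {"steps": [{"claw": 0,"travel": [0,0,-20],"turn": [0,0,0]},{"claw": 0,"travel": [0,0,-45],"turn": [0,0,0]},{"claw": 0,"travel": [0,0,-65],"turn": [0,0,0]},{"claw": 0,"travel": [0,0,-78],"turn": [0,0,0]},{"claw": 0,"travel": [0,0,-86],"turn": [0,0,0]},{"claw": 0,"travel": [0,0,-92],"turn": [0,0,0]},{"claw": 0,"travel": [0,0,-96],"turn": [0,0,0]},{"claw": 0,"travel": [0,0,-98.5],"turn": [0,0,0]},{"claw": 0,"travel": [0,0,-98.5],"turn": [0,0,0]}]}}

```text
time: 21.05
tcp_pos: [0.5921, 0.0047, -0.025]
tcp_rot: [-2.198, 0.053, 2.196]
ft_force: [-1.7, 1.6, 2.8]
gripper_width: 0.012
```

Run:
```python
from h import *
st()
```

```text
t 21.05 tcp [592.1   4.7 -25. ] yaw -2.79 down [ 0.001  0.    -1.   ] F [-1.7  1.6  2.8] w 12.0
```

Call:
{"name": "apply_moves", "arguments": {"steps": [{"claw": 28,"travel": [0,0,0],"turn": [0,0,0]},{"claw": 28,"travel": [0,0,0],"turn": [0,0,0]},{"claw": 28,"travel": [0,0,0],"turn": [0,0,0]},{"claw": 28,"travel": [0,0,10],"turn": [0,0,0]},{"claw": 28,"travel": [0,0,30],"turn": [0,0,0]},{"claw": 60,"travel": [0,0,70],"turn": [0,0,0]},{"claw": 60,"travel": [0,0,110],"turn": [0,0,0]},{"claw": 60,"travel": [0,0,130],"turn": [0,0,0]},{"claw": 60,"travel": [0,0,135],"turn": [0,0,0]}]}}

```text
time: 22.18
tcp_pos: [0.593, 0.0049, 0.1114]
tcp_rot: [-2.201, 0.052, 2.192]
ft_force: [0.2, -0.0, -0.5]
gripper_width: 0.0569
```

Call:
{"name": "apply_moves", "arguments": {"steps": [{"claw": 60,"travel": [-2,25,0],"turn": [0,0,0]},{"claw": 60,"travel": [-7,70,0],"turn": [0,0,0]},{"claw": 60,"travel": [-12,120,0],"turn": [0,0,0]},{"claw": 60,"travel": [-17,170,0],"turn": [0,0,0]},{"claw": 60,"travel": [-22,220,0],"turn": [0,0,0]},{"claw": 60,"travel": [-25,255,0],"turn": [0,0,0]},{"claw": 60,"travel": [-27,278,0],"turn": [0,0,0]},{"claw": 60,"travel": [-27,278,0],"turn": [0,0,0]}]}}

```text
time: 23.18
tcp_pos: [0.5644, 0.2836, 0.1082]
tcp_rot: [-2.197, 0.053, 2.199]
ft_force: [-1.1, -0.0, -0.1]
gripper_width: 0.0601
```

Run:
```python
from h import *
st();p,d,m,T=cam('wrist');save('w7.png',p);P=cloud(d,m,T)*1000
q=r.outline_of('wrist','red_pliers_mid')[0];M=q['pixels'];px=np.argwhere(M)[:,::-1];print(q['score'],len(px),rect(px,.015,m,T),axis(px,.015,m,T))
L=P[M];print(np.nanpercentile(L[:,2],[5,50,95]))
q=r.mark_of('wrist','red_pliers_mid')[0];print(q,at_z([q['centre']],.0115,m,T)*1000)
p,d,m,T=cam('top')
q=r.mark_of('top','red_pliers_mid')[:1];print(q)
if q: print(at_z([q[0]['centre']],.0115,m,T)*1000)
for n,z in [('upper_tray_grip',.025),('lower_tray_grip',.025),('side_mat',.003),('red_pliers_mid',.015)]:
    q=r.outline_of('top',n)
    if q: px=np.argwhere(q[0]['pixels'])[:,::-1];print(n,q[0]['score'],rect(px,z,m,T),axis(px,z,m,T))
```

```text
t 23.18 tcp [564.4 283.6 108.2] yaw -2.7 down [-0.001 -0.001 -1.   ] F [-1.1 -0.  -0.1] w 60.1
0.86 3798 (array([539.8, 285.1]), array([ 45.8, 178.2]), 87.3) (array([564.2, 283. ]), np.float64(-1.14), array([-109. ,   62.6]))
[10.65931175 16.30590533 18.43904813]Traceback (most recent call last):
  File "<stdin>", line 5, in <module>
IndexError: list index out of range
```

View pics/w7.png

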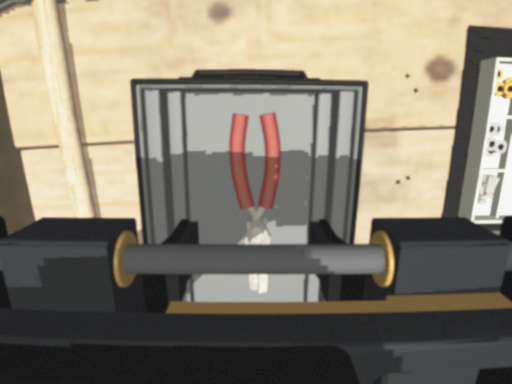

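The pliers lie along the case (handles at columns 230–281, rows 112–208), with their middle at about (540, 285) and yaw −2.7°. I'll descend at x≈570 across both handles.

Call:
{"name": "apply_moves", "arguments": {"steps": [{"claw": 62,"travel": [6,0,-40],"turn": [0,0,0]},{"claw": 62,"travel": [6,0,-80],"turn": [0,0,0]},{"claw": 62,"travel": [6,0,-108],"turn": [0,0,0]},{"claw": 62,"travel": [6,0,-122],"turn": [0,0,0]},{"claw": 62,"travel": [6,0,-131],"turn": [0,0,0]},{"claw": 62,"travel": [6,0,-136],"turn": [0,0,0]},{"claw": 62,"travel": [6,0,-136],"turn": [0,0,0]}]}}

```text
time: 24.2
tcp_pos: [0.5713, 0.2828, -0.0264]
tcp_rot: [-2.197, 0.053, 2.196]
ft_force: [0.5, -0.0, -0.3]
gripper_width: 0.0619
```

Call:
{"name": "apply_moves", "arguments": {"steps": [{"claw": 30,"travel": [0,0,0],"turn": [0,0,0]},{"claw": 30,"travel": [0,0,0],"turn": [0,0,0]},{"claw": 30,"travel": [0,0,0],"turn": [0,0,0]},{"claw": 30,"travel": [0,0,0],"turn": [0,0,0]},{"claw": 30,"travel": [0,0,0],"turn": [0,0,0]}], "force": 45}}

```text
time: 24.82
tcp_pos: [0.5711, 0.2826, -0.0264]
tcp_rot: [-2.197, 0.053, 2.197]
ft_force: [0.1, -1.3, 4.0]
gripper_width: 0.0429
```

Run:
```python
from h import *
st()
```

```text
t 24.82 tcp [571.1 282.6 -26.4] yaw -2.78 down [ 0. -0. -1.] F [ 0.1 -1.3  4. ] w 42.9
```

Call:
{"name": "apply_moves", "arguments": {"steps": [{"claw": 30,"travel": [0,0,3],"turn": [0,0,0]},{"claw": 30,"travel": [0,0,8],"turn": [0,0,0]},{"claw": 30,"travel": [0,0,18],"turn": [0,0,0]},{"claw": 30,"travel": [0,0,34],"turn": [0,0,0]},{"claw": 30,"travel": [0,0,54],"turn": [0,0,0]},{"claw": 30,"travel": [0,0,76],"turn": [0,0,0]},{"claw": 30,"travel": [0,0,98],"turn": [0,0,0]},{"claw": 30,"travel": [0,0,112],"turn": [0,0,0]},{"claw": 30,"travel": [0,0,118],"turn": [0,0,0]},{"claw": 30,"travel": [0,0,118],"turn": [0,0,0]}]}}

```text
time: 26.08
tcp_pos: [0.5708, 0.2827, 0.0912]
tcp_rot: [-2.197, 0.053, 2.197]
ft_force: [-0.0, 0.3, -3.4]
gripper_width: 0.0431
```

Run:
```python
from h import *
st();p,d,m,T=cam('wrist');save('w8.png',p);P=cloud(d,m,T)*1000
q=r.outline_of('wrist','red_pliers_mid')
if q:
    M=q[0]['pixels'];L=P[M];L=L[np.isfinite(L[:,2])];
    k=np.abs(L[:,2]-125)<25;L=L[k]
    A=np.c_[L,np.ones(len(L))];c=np.linalg.lstsq(np.c_[L[:,:2],np.ones(len(L))],L[:,2],rcond=None)[0];print('slope',c[:2],np.percentile(L,[1,99],axis=0).round())
p,d,m,T=cam('top')
print('corners',at_z(np.array([[508,214],[619,227],[609,371],[495,358],[557.7,292.5]])/1.5625,.012,m,T)*1000)
for n,z in [('upper_tray_grip',.025),('lower_tray_grip',.025),('side_mat',.003),('tool_tray',.012),('blue_pliers_mid',.015)]:
    q=r.outline_of('top',n)
    if q: px=np.argwhere(q[0]['pixels'])[:,::-1];print(n,q[0]['score'],rect(px,z,m,T),axis(px,z,m,T))
```

```text
t 26.07 tcp [570.8 282.7  91.2] yaw -2.8 down [-0.  0. -1.] F [-0.   0.3 -3.4] w 43.1
slope [ 0.02627993 -0.00030189] [[535. 261. 128.]
 [628. 305. 137.]]
corners [[ 666.03608154 -209.58675545   12.        ]
 [ 637.49105166 -389.45019069   12.        ]
 [ 404.78833381 -348.1487734    12.        ]
 [ 432.53352045 -171.66539414   12.        ]
 [ 532.56342391 -278.86131278   12.        ]]
upper_tray_grip 0.61 (array([449.9,  12. ]), array([160.3, 103.8]), 87.7) (array([448.1,  12.6]), np.float64(87.92), array([-77.7,  77.3]))
lower_tray_grip 0.89 (array([589.4,   6.2]), array([132.4, 155.7]), 87.3) (array([588.4,   5.7]), np.float64(-0.32), array([-76.1,  77.8]))
side_mat 0.84 (array([531.1,   6.3]), array([169.9, 332.5]), 86.8) (array([ 5.228e+02, -2.000e-01]), np.float64(-3.68), array([-155.4,  173.2]))
blue_pliers_mid 0.97 (array([ 538.7, -335.1]), array([ 43.1, 184. ]), 83.8) (array([ 544.5, -331.9]), np.float64(-10.94), array([-92.8,  81.9]))
```

View pics/w8.png

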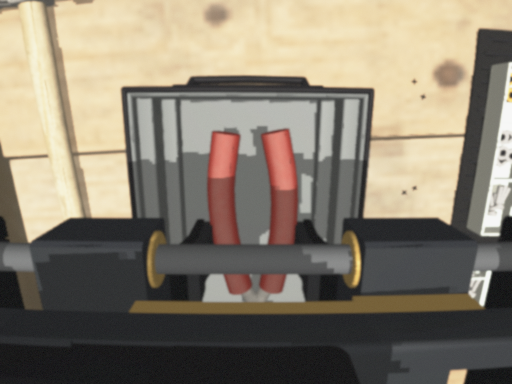

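The pliers hang level (slope 0.026). The steel tray's centre is about (535, −280), yaw −9.3°, so the TCP target is (573, −241) with a −0.113 rad turn.

Call:
{"name": "apply_moves", "arguments": {"steps": [{"claw": 30,"travel": [0,-10,0],"turn": [0,0,0]},{"claw": 30,"travel": [0,-35,0],"turn": [0,0,0]},{"claw": 30,"travel": [0,-75,0],"turn": [0,0,0]},{"claw": 30,"travel": [0,-125,0],"turn": [0,0,-0.02]},{"claw": 30,"travel": [0,-180,0],"turn": [0,0,-0.04]},{"claw": 30,"travel": [0,-235,0],"turn": [0,0,-0.05]},{"claw": 30,"travel": [0,-290,0],"turn": [0,0,-0.07]},{"claw": 30,"travel": [1,-345,0],"turn": [0,0,-0.08]},{"claw": 30,"travel": [2,-400,0],"turn": [0,0,-0.1]},{"claw": 30,"travel": [2,-445,0],"turn": [0,0,-0.113]}]}}

```text
time: 27.72
tcp_pos: [0.5715, -0.1658, 0.0914]
tcp_rot: [-2.136, 0.176, 2.136]
ft_force: [0.4, 0.0, -2.8]
gripper_width: 0.043
```

Call:
{"name": "apply_moves", "arguments": {"steps": [{"claw": 30,"travel": [0,-40,0],"turn": [0,0,0]},{"claw": 30,"travel": [0,-68,0],"turn": [0,0,0]},{"claw": 30,"travel": [0,-79,0],"turn": [0,0,0]},{"claw": 30,"travel": [0,-79,-20],"turn": [0,0,0]},{"claw": 30,"travel": [0,-79,-50],"turn": [0,0,0]},{"claw": 30,"travel": [0,-79,-75],"turn": [0,0,0]},{"claw": 30,"travel": [0,-79,-75],"turn": [0,0,0]}]}}

```text
time: 28.6
tcp_pos: [0.5704, -0.2409, 0.0141]
tcp_rot: [-2.131, 0.173, 2.143]
ft_force: [0.0, -0.2, -2.4]
gripper_width: 0.0428
```

Run:
```python
from h import *
st();p,d,m,T=cam('wrist');save('w9.png',p);P=cloud(d,m,T)*1000
e=cv2.Canny(cv2.cvtColor(p,cv2.COLOR_RGB2GRAY),40,120)
for n,z in [('tool_tray',.012),('blue_pliers_mid',.015),('red_pliers_mid',.06)]:
    q=r.outline_of('wrist',n)
    if q: px=np.argwhere(q[0]['pixels'])[:,::-1];print(n,q[0]['score'],rect(px,z,m,T),axis(px,z,m,T))
```

```text
t 28.6 tcp [ 570.4 -240.9   14.1] yaw -9.28 down [-0.006  0.001 -1.   ] F [ 0.  -0.2 -2.4] w 42.8
tool_tray 0.89 (array([ 576.3, -285.3]), array([185.8, 156.8]), 80.8) (array([ 608.7, -283.2]), np.float64(88.11), array([-98.9,  86. ]))
blue_pliers_mid 0.56 (array([ 591.4, -339.7]), array([48.1, 74.3]), 80.5) (array([ 592.4, -339.8]), np.float64(-10.05), array([-37.3,  34.5]))
red_pliers_mid 0.78 (array([ 582.9, -241.6]), array([44.9, 92.4]), 82.4) (array([ 592.3, -243.3]), np.float64(-7.32), array([-53.2,  35.6]))
```

View pics/w9.png

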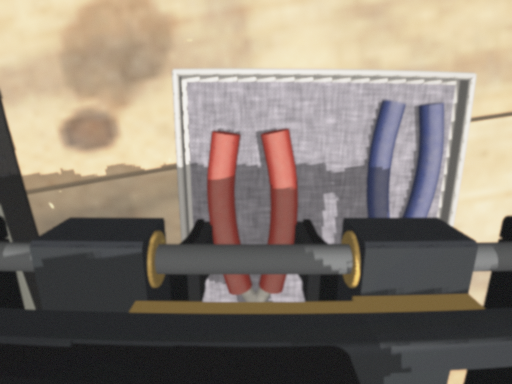

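The tray's edges run parallel to the gripper and the red pliers are about 43 mm off the middle line, clear of the blue ones (columns 370–445). I'll lower them.

Call:
{"name": "apply_moves", "arguments": {"steps": [{"claw": 30,"travel": [0,0,-14],"turn": [0,0,0]},{"claw": 30,"travel": [0,0,-25],"turn": [0,0,0]},{"claw": 30,"travel": [0,0,-32],"turn": [0,0,0]},{"claw": 30,"travel": [0,0,-36],"turn": [0,0,0]},{"claw": 30,"travel": [0,0,-39],"turn": [0,0,0]},{"claw": 30,"travel": [0,0,-41],"turn": [0,0,0]},{"claw": 30,"travel": [0,0,-42],"turn": [0,0,0]},{"claw": 30,"travel": [0,0,-42],"turn": [0,0,0]}]}}

```text
time: 29.8
tcp_pos: [0.573, -0.2413, -0.0258]
tcp_rot: [-2.137, 0.173, 2.137]
ft_force: [0.8, -0.8, -2.2]
gripper_width: 0.0431
```

Run:
```python
from h import *
st()
```

```text
t 29.8 tcp [ 573.  -241.3  -25.8] yaw -9.27 down [ 0. -0. -1.] F [ 0.8 -0.8 -2.2] w 43.1
```

Call:
{"name": "apply_moves", "arguments": {"steps": [{"claw": 30,"travel": [0,0,-1],"turn": [0,0,0]},{"claw": 30,"travel": [0,0,-2],"turn": [0,0,0]},{"claw": 30,"travel": [0,0,-2],"turn": [0,0,0]}]}}

```text
time: 30.18
tcp_pos: [0.5733, -0.2414, -0.0274]
tcp_rot: [-2.138, 0.173, 2.136]
ft_force: [-0.1, 0.3, 1.0]
gripper_width: 0.0429
```

Call:
{"name": "apply_moves", "arguments": {"steps": [{"claw": 52,"travel": [0,0,0],"turn": [0,0,0]},{"claw": 52,"travel": [0,0,0],"turn": [0,0,0]},{"claw": 52,"travel": [0,0,0],"turn": [0,0,0]},{"claw": 52,"travel": [0,0,8],"turn": [0,0,0]},{"claw": 52,"travel": [0,0,25],"turn": [0,0,0]},{"claw": 52,"travel": [0,0,60],"turn": [0,0,0]},{"claw": 40,"travel": [0,0,105],"turn": [0,0,0]},{"claw": 28,"travel": [0,0,140],"turn": [0,0,0]}]}}

```text
time: 31.18
tcp_pos: [0.5737, -0.2416, 0.1158]
tcp_rot: [-2.142, 0.174, 2.134]
ft_force: [-0.1, 0.5, -0.4]
gripper_width: 0.0395
```

Call:
{"name": "apply_moves", "arguments": {"steps": [{"claw": 28,"travel": [2,35,0],"turn": [0,0,0.03]},{"claw": 28,"travel": [6,80,0],"turn": [0,0,0.06]},{"claw": 28,"travel": [10,130,0],"turn": [0,0,0.09]},{"claw": 28,"travel": [14,180,0],"turn": [0,0,0.113]},{"claw": 28,"travel": [16,220,0],"turn": [0,0,0.113]},{"claw": 28,"travel": [18,246,0],"turn": [0,0,0.113]},{"claw": 28,"travel": [18,246,0],"turn": [0,0,0.113]}]}}

```text
time: 32.05
tcp_pos: [0.5914, 0.0064, 0.1135]
tcp_rot: [-2.2, 0.05, 2.196]
ft_force: [0.6, -0.2, -0.5]
gripper_width: 0.0281
```

Run:
```python
from h import *
st();p,d,m,T=cam('wrist');save('w10.png',p)
bar(p,45,85,.025,m,T)
q=r.outline_of('wrist','lower_tray_grip')
if q: print(rect(np.argwhere(q[0]['pixels'])[:,::-1],.025,m,T))
p,d,m,T=cam('top')
for n,z in [('red_pliers_mid',.015),('blue_pliers_mid',.015),('tool_tray',.012)]:
    q=r.outline_of('top',n)
    if q: px=np.argwhere(q[0]['pixels'])[:,::-1];print(n,q[0]['score'],rect(px,z,m,T),axis(px,z,m,T))
save('t10.png',np.vstack([cv2.resize(p[:,60:512],(760,600))]))
```

```text
t 32.05 tcp [591.4   6.4 113.5] yaw -2.62 down [ 0.002  0.    -1.   ] F [ 0.6 -0.2 -0.5] w 28.1
n 1327 (array([601.4,   5.2]), np.float64(-2.79), array([-67.7,  59.9])) (array([597.4,   5.2]), array([  8.3, 129.4]), 87.3) [ 251  106   10  139 1327]
(array([599.5,   5.2]), array([134.9, 135.6]), 87.5)
red_pliers_mid 0.82 (array([ 541.4, -238.8]), array([ 45.3, 180.6]), 84.9) (array([ 545.1, -236.7]), np.float64(-7.77), array([-91.2,  85.7]))
blue_pliers_mid 0.83 (array([ 534.9, -334.7]), array([ 43.1, 181.2]), 83.8) (array([ 544.1, -332.5]), np.float64(-11.52), array([-92.4,  79.5]))
tool_tray 0.72 (array([ 537.4, -278.6]), array([190.3, 244.8]), 80.5) (array([ 531.1, -276.9]), np.float64(-6.77), array([-114.4,  124.2]))
```

View pics/t10.png

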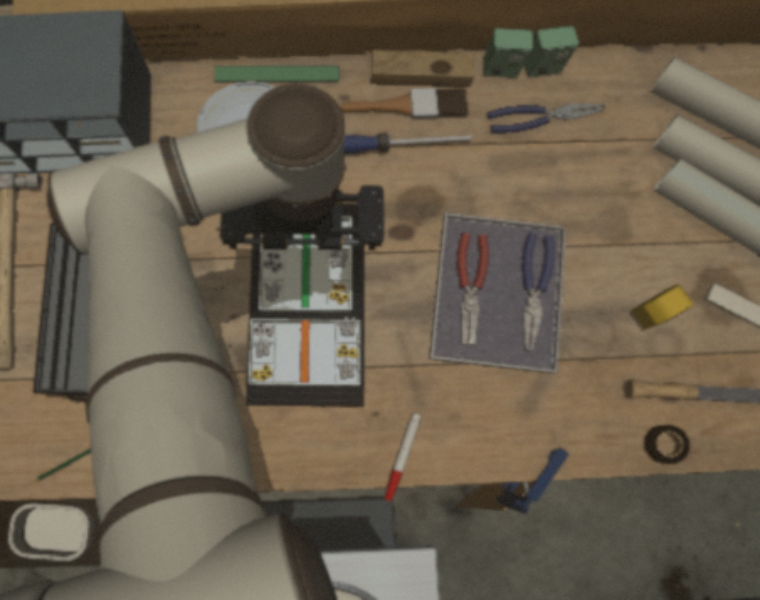

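Red pliers now lie beside the blue ones, which have not moved; both trays are on the mat. I'll regrasp the lower tray.

Call:
{"name": "apply_moves", "arguments": {"steps": [{"claw": 28,"travel": [0.5,-1.5,-40],"turn": [0,0,0]},{"claw": 28,"travel": [0.5,-1.5,-80],"turn": [0,0,0]},{"claw": 28,"travel": [0.5,-1.5,-110],"turn": [0,0,0]},{"claw": 28,"travel": [0.5,-1.5,-126],"turn": [0,0,0]},{"claw": 28,"travel": [0.5,-1.5,-134],"turn": [0,0,0]},{"claw": 28,"travel": [0.5,-1.5,-137],"turn": [0,0,0]},{"claw": 28,"travel": [0.5,-1.5,-137],"turn": [0,0,0]}], "force": 40}}

```text
time: 33.22
tcp_pos: [0.5921, 0.0033, -0.0242]
tcp_rot: [-2.198, 0.053, 2.195]
ft_force: [-0.8, 0.3, 0.1]
gripper_width: 0.0276
```

Call:
{"name": "apply_moves", "arguments": {"steps": [{"claw": 0,"travel": [0,0,0],"turn": [0,0,0]},{"claw": 0,"travel": [0,0,0],"turn": [0,0,0]},{"claw": 0,"travel": [0,0,0],"turn": [0,0,0]},{"claw": 0,"travel": [0,0,0],"turn": [0,0,0]},{"claw": 0,"travel": [0,0,0],"turn": [0,0,0]}], "force": 40}}

```text
time: 33.85
tcp_pos: [0.5919, 0.0035, -0.0244]
tcp_rot: [-2.198, 0.053, 2.195]
ft_force: [-0.7, 2.2, 4.5]
gripper_width: 0.0116
```

Run:
```python
from h import *
st()
```

```text
t 33.85 tcp [591.9   3.5 -24.4] yaw -2.78 down [ 0.001  0.    -1.   ] F [-0.7  2.2  4.5] w 11.6
```

Call:
{"name": "apply_moves", "arguments": {"steps": [{"claw": 0,"travel": [0,0,3],"turn": [0,0,0]},{"claw": 0,"travel": [0,0,8],"turn": [0,0,0]},{"claw": 0,"travel": [0,0,18],"turn": [0,0,0]},{"claw": 0,"travel": [0,0,34],"turn": [0,0,0]},{"claw": 0,"travel": [0,0,56],"turn": [0,0,0]},{"claw": 0,"travel": [0,0,80],"turn": [0,0,0]},{"claw": 0,"travel": [0,0,98],"turn": [0,0,0]},{"claw": 0,"travel": [0,0,107],"turn": [0,0,0]},{"claw": 0,"travel": [0,0,110],"turn": [0,0,0]}]}}

```text
time: 34.98
tcp_pos: [0.5915, 0.0032, 0.0859]
tcp_rot: [-2.198, 0.053, 2.195]
ft_force: [0.1, 0.7, -2.8]
gripper_width: 0.0116
```

Call:
{"name": "apply_moves", "arguments": {"steps": [{"claw": 0,"travel": [-4,10,0],"turn": [0,0,0]},{"claw": 0,"travel": [-14,36,0],"turn": [0,0,0]},{"claw": 0,"travel": [-28,75,0],"turn": [0,0,0]},{"claw": 0,"travel": [-45,120,0],"turn": [0,0,0]},{"claw": 0,"travel": [-62,165,0],"turn": [0,0,0]},{"claw": 0,"travel": [-80,210,0],"turn": [0,0,0]},{"claw": 0,"travel": [-95,250,0],"turn": [0,0,0]},{"claw": 0,"travel": [-106,279,0],"turn": [0,0,0]},{"claw": 0,"travel": [-110,289,0],"turn": [0,0,0]},{"claw": 0,"travel": [-110,289,0],"turn": [0,0,0]}]}}

```text
time: 36.22
tcp_pos: [0.4807, 0.2924, 0.0844]
tcp_rot: [-2.197, 0.053, 2.199]
ft_force: [-0.4, 0.1, -1.6]
gripper_width: 0.0118
```

Run:
```python
from h import *
st();p,d,m,T=cam('wrist');save('w11.png',p)
q=r.outline_of('wrist','lower_tray_grip');print(rect(np.argwhere(q[0]['pixels'])[:,::-1],.135,m,T))
```

```text
t 36.23 tcp [480.7 292.4  84.4] yaw -2.73 down [-0.001 -0.001 -1.   ] F [-0.4  0.1 -1.6] w 11.8
(array([503.1, 292.4]), array([131.8, 104.5]), 87.3)
```

View pics/w11.png

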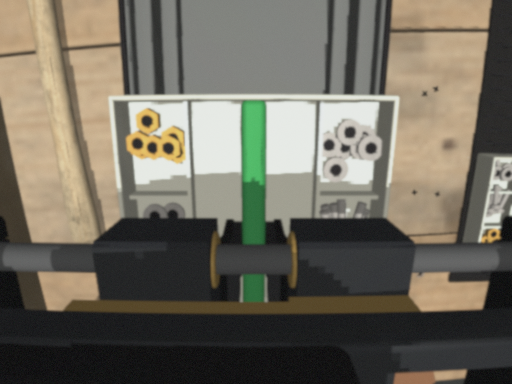

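The tray is held as it was at the first lift, so I'll lower it into the case at the recorded home pose.

Call:
{"name": "apply_moves", "arguments": {"steps": [{"claw": 0,"travel": [0,0,-14],"turn": [0,0,0]},{"claw": 0,"travel": [0,0,-34],"turn": [0,0,0]},{"claw": 0,"travel": [0,0,-52],"turn": [0,0,0]},{"claw": 0,"travel": [0,0,-64],"turn": [0,0,0]},{"claw": 0,"travel": [0,0,-73],"turn": [0,0,0]},{"claw": 0,"travel": [0,0,-80],"turn": [0,0,0]},{"claw": 0,"travel": [0,0,-85],"turn": [0,0,0]},{"claw": 0,"travel": [0,0,-87],"turn": [0,0,0]},{"claw": 0,"travel": [0,0,-87],"turn": [0,0,0]}]}}

```text
time: 37.45
tcp_pos: [0.4815, 0.2923, -0.0018]
tcp_rot: [-2.197, 0.053, 2.196]
ft_force: [-0.5, -0.2, -2.1]
gripper_width: 0.0115
```

Run:
```python
from h import *
st()
```

```text
t 37.45 tcp [481.5 292.3  -1.8] yaw -2.79 down [ 0.  0. -1.] F [-0.5 -0.2 -2.1] w 11.5
```

Call:
{"name": "apply_moves", "arguments": {"steps": [{"claw": 0,"travel": [0,0,-1],"turn": [0,0,0]},{"claw": 0,"travel": [0,0,-2],"turn": [0,0,0]},{"claw": 0,"travel": [0,0,-3],"turn": [0,0,0]},{"claw": 0,"travel": [0,0,-3.5],"turn": [0,0,0]},{"claw": 0,"travel": [0,0,-3.5],"turn": [0,0,0]}]}}

```text
time: 38.08
tcp_pos: [0.4815, 0.2923, -0.0044]
tcp_rot: [-2.197, 0.053, 2.196]
ft_force: [-3.0, -1.8, 4.7]
gripper_width: 0.0117
```

Call:
{"name": "apply_moves", "arguments": {"steps": [{"claw": 28,"travel": [0,0,0],"turn": [0,0,0]},{"claw": 28,"travel": [0,0,0],"turn": [0,0,0]},{"claw": 28,"travel": [0,0,0],"turn": [0,0,0]},{"claw": 28,"travel": [0,0,0],"turn": [0,0,0]},{"claw": 28,"travel": [0,0,10],"turn": [0,0,0]},{"claw": 28,"travel": [0,0,30],"turn": [0,0,0]},{"claw": 36,"travel": [0,0,70],"turn": [0,0,0]},{"claw": 36,"travel": [0,0,110],"turn": [0,0,0]},{"claw": 36,"travel": [0,0,120],"turn": [0,0,0]}]}}

```text
time: 39.2
tcp_pos: [0.483, 0.2936, 0.1184]
tcp_rot: [-2.2, 0.048, 2.189]
ft_force: [0.7, 0.1, -0.8]
gripper_width: 0.0353
```

Run:
```python
from h import *
st();p,d,m,T=cam('wrist');P=cloud(d,m,T)*1000;save('w12.png',p)
bar(p,45,85,.045,m,T)
q=r.outline_of('wrist','lower_tray_grip')[0];M=q['pixels'];print(rect(np.argwhere(M)[:,::-1],.045,m,T))
B=hue(p,45,85,120)&M;L=P[B];L=L[np.isfinite(L[:,2])];print('green z',np.percentile(L[:,2],[10,50,90]).round(1))
for y0,y1 in [(225,255),(255,285),(300,330),(330,360)]:
    L=P[M];k=(L[:,1]>y0)&(L[:,1]<y1)&(L[:,0]>540);print(y0,np.nanpercentile(L[k,2],[50,95]).round(1))
```

```text
t 39.2 tcp [483.  293.6 118.4] yaw -2.77 down [ 0.005  0.005 -1.   ] F [ 0.7  0.1 -0.8] w 35.3
n 1369 (array([495. , 292.4]), np.float64(-2.86), array([-61.8,  55.5])) (array([491.7, 292.5]), array([  9.3, 119.2]), 87.6) [ 250  109   12  135 1369]
(array([493.7, 292.9]), array([133.2, 125.4]), 87.4)
green z [43.4 44.4 45.2]
225 [25.8 44.4]
255 [25.8 44.3]
300 [25.8 44.3]
330 [29.9 44.8]
```

The lower tray is down level (bar top z≈44.4, floor 25.8) at its original pose. Now the upper tray.

Call:
{"name": "apply_moves", "arguments": {"steps": [{"claw": 36,"travel": [-3,-30,0],"turn": [0,0,0]},{"claw": 36,"travel": [-10,-75,0],"turn": [0,0,0]},{"claw": 36,"travel": [-16,-125,0],"turn": [0,0,0]},{"claw": 36,"travel": [-22,-175,0],"turn": [0,0,0]},{"claw": 36,"travel": [-28,-225,0],"turn": [0,0,0]},{"claw": 36,"travel": [-32,-262,0],"turn": [0,0,0]},{"claw": 36,"travel": [-34,-281,0],"turn": [0,0,0]},{"claw": 36,"travel": [-34,-281,0],"turn": [0,0,0]}], "force": 40}}

```text
time: 40.3
tcp_pos: [0.4461, 0.0098, 0.1134]
tcp_rot: [-2.193, 0.057, 2.199]
ft_force: [-0.3, 1.3, 0.3]
gripper_width: 0.0359
```

Run:
```python
from h import *
st();p,d,m,T=cam('wrist')
bar(p,5,18,.031,m,T,reg=np.add.outer(np.zeros(384),np.abs(np.arange(512)-256))<60)
```

```text
t 40.3 tcp [446.1   9.8 113.4] yaw -2.94 down [-0.003 -0.001 -1.   ] F [-0.3  1.3  0.3] w 35.9
n 1067 (array([445.8,  12.6]), np.float64(-2.48), array([-42.8,  49.6])) (array([449.1,  12.5]), array([10.5, 94.4]), 87.5) [ 245  130   13  103 1067]
```

Call:
{"name": "apply_moves", "arguments": {"steps": [{"claw": 36,"travel": [1,1,-40],"turn": [0,0,0]},{"claw": 36,"travel": [1,1,-80],"turn": [0,0,0]},{"claw": 36,"travel": [1,1,-110],"turn": [0,0,0]},{"claw": 36,"travel": [1,1,-126],"turn": [0,0,0]},{"claw": 36,"travel": [1,1,-134],"turn": [0,0,0]},{"claw": 36,"travel": [1,1,-136],"turn": [0,0,0]},{"claw": 36,"travel": [1,1,-136],"turn": [0,0,0]}], "force": 40}}

```text
time: 41.22
tcp_pos: [0.4488, 0.0125, -0.0211]
tcp_rot: [-2.198, 0.053, 2.196]
ft_force: [-0.7, -0.3, -0.1]
gripper_width: 0.036
```

Call:
{"name": "apply_moves", "arguments": {"steps": [{"claw": 0,"travel": [0,0,0],"turn": [0,0,0]},{"claw": 0,"travel": [0,0,0],"turn": [0,0,0]},{"claw": 0,"travel": [0,0,0],"turn": [0,0,0]},{"claw": 0,"travel": [0,0,0],"turn": [0,0,0]},{"claw": 0,"travel": [0,0,0],"turn": [0,0,0]},{"claw": 0,"travel": [0,0,0],"turn": [0,0,0]}], "force": 40}}

```text
time: 41.98
tcp_pos: [0.4485, 0.0121, -0.0212]
tcp_rot: [-2.197, 0.054, 2.197]
ft_force: [-0.9, -1.3, 4.5]
gripper_width: 0.0119
```

Run:
```python
from h import *
st()
```

```text
t 41.98 tcp [448.5  12.1 -21.2] yaw -2.79 down [ 0. -0. -1.] F [-0.9 -1.3  4.5] w 11.9
```

Call:
{"name": "apply_moves", "arguments": {"steps": [{"claw": 0,"travel": [0,0,3],"turn": [0,0,0]},{"claw": 0,"travel": [0,0,8],"turn": [0,0,0]},{"claw": 0,"travel": [0,0,18],"turn": [0,0,0]},{"claw": 0,"travel": [0,0,34],"turn": [0,0,0]},{"claw": 0,"travel": [0,0,56],"turn": [0,0,0]},{"claw": 0,"travel": [0,0,80],"turn": [0,0,0]},{"claw": 0,"travel": [0,0,100],"turn": [0,0,0]},{"claw": 0,"travel": [0,0,112],"turn": [0,0,0]},{"claw": 0,"travel": [0,0,115],"turn": [0,0,0]}]}}

```text
time: 43.1
tcp_pos: [0.4486, 0.0124, 0.0942]
tcp_rot: [-2.198, 0.053, 2.195]
ft_force: [-1.4, -0.1, -2.2]
gripper_width: 0.0117
```

Call:
{"name": "apply_moves", "arguments": {"steps": [{"claw": 0,"travel": [0,10,0],"turn": [0,0,0]},{"claw": 0,"travel": [1,35,0],"turn": [0,0,0]},{"claw": 0,"travel": [2,75,0],"turn": [0,0,0]},{"claw": 0,"travel": [3,120,0],"turn": [0,0,0]},{"claw": 0,"travel": [4,165,0],"turn": [0,0,0]},{"claw": 0,"travel": [5,210,0],"turn": [0,0,0]},{"claw": 0,"travel": [6,250,0],"turn": [0,0,0]},{"claw": 0,"travel": [6,274,0],"turn": [0,0,0]},{"claw": 0,"travel": [6,284,0],"turn": [0,0,0]},{"claw": 0,"travel": [6,284,0],"turn": [0,0,0]}]}}

```text
time: 44.35
tcp_pos: [0.454, 0.2958, 0.0931]
tcp_rot: [-2.196, 0.055, 2.198]
ft_force: [-0.9, -0.3, -0.7]
gripper_width: 0.0115
```

Run:
```python
from h import *
st();p,d,m,T=cam('wrist');save('w13.png',p)
q=r.outline_of('wrist','upper_tray_grip');print(rect(np.argwhere(q[0]['pixels'])[:,::-1],.141,m,T))
```

```text
t 44.35 tcp [454.  295.8  93.1] yaw -2.79 down [-0.001 -0.001 -1.   ] F [-0.9 -0.3 -0.7] w 11.5
(array([465.9, 295.5]), array([ 87.3, 156.5]), 0.4)
```

View pics/w13.png

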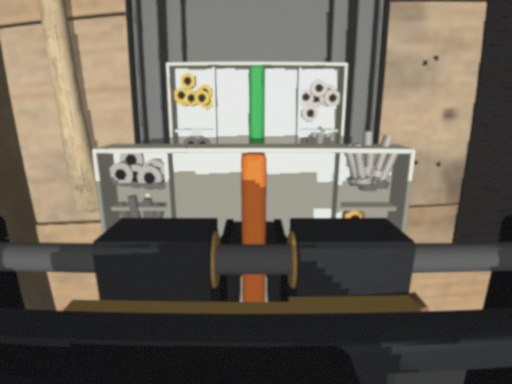

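The view matches the first-lift picture almost exactly. Lowering it home.

Call:
{"name": "apply_moves", "arguments": {"steps": [{"claw": 0,"travel": [0,0,-12],"turn": [0,0,0]},{"claw": 0,"travel": [0,0,-28],"turn": [0,0,0]},{"claw": 0,"travel": [0,0,-42],"turn": [0,0,0]},{"claw": 0,"travel": [0,0,-52],"turn": [0,0,0]},{"claw": 0,"travel": [0,0,-59],"turn": [0,0,0]},{"claw": 0,"travel": [0,0,-64],"turn": [0,0,0]},{"claw": 0,"travel": [0,0,-67],"turn": [0,0,0]},{"claw": 0,"travel": [0,0,-69],"turn": [0,0,0]},{"claw": 0,"travel": [0,0,-70],"turn": [0,0,0]},{"claw": 0,"travel": [0,0,-70],"turn": [0,0,0]}]}}

```text
time: 45.7
tcp_pos: [0.4545, 0.2963, 0.0237]
tcp_rot: [-2.197, 0.053, 2.196]
ft_force: [0.7, -0.3, -1.7]
gripper_width: 0.0114
```

Run:
```python
from h import *
st()
```

```text
t 45.7 tcp [454.5 296.3  23.7] yaw -2.8 down [ 0.  0. -1.] F [ 0.7 -0.3 -1.7] w 11.4
```

Call:
{"name": "apply_moves", "arguments": {"steps": [{"claw": 0,"travel": [0,0,-0.7],"turn": [0,0,0]},{"claw": 0,"travel": [0,0,-1.5],"turn": [0,0,0]},{"claw": 0,"travel": [0,0,-1.5],"turn": [0,0,0]}]}}

```text
time: 46.08
tcp_pos: [0.4546, 0.2963, 0.0228]
tcp_rot: [-2.197, 0.053, 2.196]
ft_force: [-2.7, -1.8, 5.4]
gripper_width: 0.0117
```

Call:
{"name": "apply_moves", "arguments": {"steps": [{"claw": 36,"travel": [0,0,0],"turn": [0,0,0]},{"claw": 36,"travel": [0,0,0],"turn": [0,0,0]},{"claw": 36,"travel": [0,0,0],"turn": [0,0,0]},{"claw": 36,"travel": [0,0,0],"turn": [0,0,0]},{"claw": 36,"travel": [0,0,10],"turn": [0,0,0]},{"claw": 36,"travel": [0,0,30],"turn": [0,0,0]},{"claw": 36,"travel": [0,0,70],"turn": [0,0,0]},{"claw": 36,"travel": [0,0,110],"turn": [0,0,0]},{"claw": 36,"travel": [0,0,130],"turn": [0,0,0]},{"claw": 36,"travel": [0,0,130],"turn": [0,0,0]}]}}

```text
time: 47.32
tcp_pos: [0.4553, 0.2971, 0.1544]
tcp_rot: [-2.199, 0.049, 2.191]
ft_force: [-0.2, 0.8, 0.8]
gripper_width: 0.0361
```

Run:
```python
from h import *
st();p,d,m,T=cam('wrist');P=cloud(d,m,T)*1000
for nm,lo,hi,n,z in [('orange',5,18,'upper_tray_grip',.075),('green',45,85,'lower_tray_grip',.045)]:
    q=r.outline_of('wrist',n)[0];M=q['pixels'];print(n,rect(np.argwhere(M)[:,::-1],z-.006*(nm=='orange'),m,T))
    B=hue(p,lo,hi,120)&M;bar(p,lo,hi,z,m,T,reg=M);L=P[B];L=L[np.isfinite(L[:,2])];print(nm,'z',np.percentile(L[:,2],[10,50,90]).round(1))
    L=P[M];L=L[np.isfinite(L[:,2])]
    for y0,y1 in [(215,255),(335,375)]:
        k=(L[:,1]>y0)&(L[:,1]<y1);print(' rim',y0,np.percentile(L[k,2],[50,97]).round(1))
p2,d,m,T=cam('top')
for n in ['red_pliers_mid','blue_pliers_mid']:
    q=r.outline_of('top',n)
    if q: px=np.argwhere(q[0]['pixels'])[:,::-1];print(n,rect(px,.015,m,T))
save('w14.png',cv2.resize(np.hstack([p,p2]),(800,300)))
```

```text
t 47.33 tcp [455.3 297.1 154.4] yaw -2.78 down [ 0.004  0.004 -1.   ] F [-0.2  0.8  0.8] w 36.1
upper_tray_grip (array([458., 297.]), array([157.9, 105.7]), 87.4)
n 1162 (array([456.8, 297.1]), np.float64(-2.56), array([-48. ,  44.1])) (array([454.8, 297.1]), array([10.5, 94. ]), 87.1) [ 249  135   13  103 1162]
orange z [58.6 74.2 75.2]
 rim 215 [57.1 68.4]
 rim 335 [55.5 68.4]
lower_tray_grip (array([530.4, 291.3]), array([135.2,  52.2]), 86.9)
n 489 (array([528.2, 291. ]), np.float64(-2.83), array([-23.3,  23.1])) (array([528.1, 291.2]), array([ 8.5, 46.4]), 87.3) [253  78  10  52 489]
green z [43.3 44.2 45.2]
 rim 215 [29.6 44.8]
 rim 335 [30.1 44.7]
red_pliers_mid (array([ 541.4, -238.9]), array([ 45.1, 180.6]), 84.9)
```

View pics/w14.png

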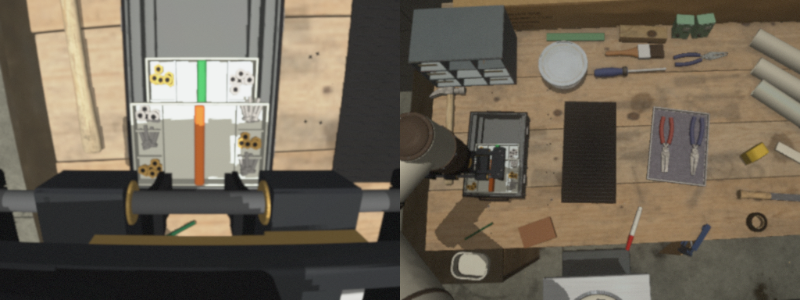

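Both trays are seated level at their original poses and the pliers lie in the steel tray. Handing in.

Run:
```python
from plant import r
print(r.close_job())
```

```text
the job is handed in; nothing more can be done
None
```

The job is done and handed in at about 47 s of the 134 s allowed; the hand-in reports no verdict.

**What I did:** I set the upper tray and then the lower tray level on the mat. I laid the red pliers flat in the +y half of the steel tray, beside the blue ones. Then I put the lower tray and after it the upper tray back in the case.

**Last checks:**
- **Trays:** both are level at their original spots. The orange bar top measured z≈74 mm (75 expected) and its rims 68.4 mm on both sides (69 expected). The green bar top measured z≈44 mm (45 expected).
- **Red pliers:** their position did not change after release, at about (541, −239) mm, with the pliers lying along the tray.
- **Blue pliers:** the networks did not detect them in the final top image. They look in place there, and the measurement taken after laying the red pliers matched the earlier ones to within a few mm.

**What disagreed:**
- **Finger length:** the real fingertips sit about 36 mm above the stated TCP. My first two closes on the orange bar were therefore empty and moved nothing; I corrected for the offset from then on.
- **Tray yaw:** the blue pliers' fitted outline gave a yaw of about −6°, while the steel tray's corners gave −9.3°. I used the tray value, and the wrist camera agreed.

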